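Pack the bowl covers into the hinged serving pan and pin its lid

ROBOT

A 6-joint arm with a two-finger parallel gripper is mounted at the origin on a cart in front of the work surface, level with it; the furniture and walls round the work are solid. World frame = base frame: x ahead of the robot, y to its left, z up, the work surface at z = 0. Lengths are in m, angles in rad, forces in N, time in s.
With the tool pointing down it reaches from about 0.425 to 0.95 m from the base axis. Payload 3.5 kg.
Tool frame: the origin (TCP) lies at the very end of the fingers, on their centre line; the grasp point (between the pads) lies 19 mm behind it; z points along the fingers, y is the line along which they close (so a half turn about z gives the same grasp; the last joint's range is limited). The gripper opens to 85 mm and grips with 20 to 120 N. Pads are 22 mm wide; open, the fingers measure 114 mm over their backs; the gripper's body (76 mm by 85 mm) begins 54 mm behind the grasp point. The pads swing forward as they close: fully open they stand 13 mm farther back than shut.
Start: joints at [1.18, 0.286, 1.577, -0, 1.279, -0.15], TCP at [0.161, 0.656, 0.231] pointing down, gripper open.
Joint ranges: [-2.77, 2.77], [-0.9, 2.22], [0.21, 2.48], [-1.53, 4.67], [0.24, 2.81], [-2.84, 2.84]. Speed limits (rad/s): [2.79, 2.79, 3.14, 3.14, 3.14, 3.14].

INTERFACE

Orientations are given as a unit quaternion [x, y, z, w].
In Python, from plant import ctrl gives the robot as it stands.
- The arm moves only by the tool drive_effector, called by a JSON object that holds its "fn" and its "kwargs". Schema: {"type":"object","properties":{"offsets":{"type":"string"},"force":{"type":"number"},"only":{"type":"string"},"quiet":{"type":"boolean"},"lines":{"type":"string"}},"required":["offsets"],"additionalProperties":false}. offsets is a string of 1 to 10 rows, parted by semicolons, with the numbers parted by commas; each row has 7 numbers: dx, dy, dz in m, then a rotation vector rx, ry, rz in rad, then the opening from 0.0 (shut) to 1.0 (fully open); each row is the pose to reach, as a shift and turn from the pose commanded when the call began, along the tool's axes at that moment; what a row does not reach only later rows make up. A row lasts 1/8 s, in which the tool goes at most 0.0625 m and 0.188 rad, less where a joint would pass 70% of its speed; a pose out of reach is approached as far as the arm can. The fingers move at their own pace and stop on an object; force is the grip in N (left out, the last holds). Time passes only in rows, so rows that do not move let the fingers close. The tool returns the time, the measured TCP pose, the force, the opening and the grip force at its end. only (a regular expression) keeps the lines of the reply that match it, lines (a string "A,B") keeps lines A to B, and quiet returns only ok. Input that does not fit is refused with a message, and nothing moves.
- ctrl.get_state(): the state, without advancing time (a new reading comes with each control period).
- ctrl.read_camera(name): name is "side" or "top" or "wrist"; returns a dict with "pixels" (480x640x3 uint8, red, green, blue), "camera_matrix" (3x3 intrinsics, pixels), "xyz" and "orientation" of the camera in the world. Camera axes: x right, y down, z forward; pixel columns grow to the right and rows downward; lengths in m; the calibration is good to about 2 mm. A picture is of the moment at which its call begins. There is no depth.
- ctrl.sign_off(): hands the job in; it is judged then, once.
The state is a dict: "time": time; "qpos": joint angles; "dq": joint speeds; "joint_efforts": joint torques, N m; "eef_pos": TCP position; "tcp_rot": TCP orientation; "contact_force": force on the tool from outside, world axes, zero at the start; "wrist_torque": the same for the moment, N m; "opening": opening from 0.0 (shut) to 1.0 (fully open); "finger_force": force on a finger pad.
Only numpy, scipy, OpenCV 4.12 (cv2) and the standard library are available. Lean on these libraries where they do the work, as an engineer would, in place of code of your own. Each camera call takes 0.05 s, during which the arm holds its last target. There are 200 camera calls.

TASK

Pack away the washed serving set: take the hinge pin out of the pan on the hob and lay it aside on the worktop, nest all the steel bowl covers (small domes with a thick grey rim), hollow side up and one inside the other, in the middle of the pan, then put the domed lid on the pan with its hinge knuckle down between the pan's two eyes, and push the hinge pin through all three until its tab is against the eye. Leave the garlic where it lies.

Things in the scene. Friction and masses are not known exactly. Their poses are not given: they have to be found in the camera images.
- pan: round dark cast pan, loose, 2.2 to 3.1 kg, on the hob's right-hand grate: 168 mm across, rim 36 mm high, floor 4 mm thick, inside radius 80 mm, loop handles at its +y and -y (to 112 mm). Origin: centre of underside, z up; x points to its hinge, to the robot's right within 0.4 rad
- pan_hinge (a point): middle of the pan's hinge axis (along pan y), 100 mm from the pan's centre, 49 mm above its underside. On either side an upright eye of the pan, 10 mm thick (y 14 to 24 mm and -14 to -24 mm), outer radius 12.5, hole 15 mm
- lid: domed steel lid, 168 mm across, 0.34 to 0.53 kg, first on the left-hand grate. Origin: centre of the underside of the skirt that drops 5 mm inside the pan's rim, 3 mm play; seated: 31 mm above the pan's origin, x axes agree. Black bar handle along its y, 100 mm long, 15 thick, axis 82 mm up (dome top 55 mm)
- lid_knuckle (a point): middle of the hole in the lid's hinge knuckle, which sticks out at the lid's +x (100 mm from the centre, 18 mm above the origin): 20 mm wide, outer radius 12.5, hole 15 mm along y. It drops between the pan's eyes with 4 mm play each side; at pan_hinge when seated
- hinge_pin: steel hinge pin, 0.07 kg: round shaft 11 mm thick, 64 mm long along +x, last 12 mm a blunt cone; at -x a flat tab 26 wide, 11 thick, 37 mm long to grip by its edges. Origin: under the tab's face, on the underside (shaft axis 5.5 mm up). At first it lies on the pan's floor, shaft along the pan's y within 0.6 rad
- pin_mid (a point): point on the shaft's axis 24 mm from the tab's face; at pan_hinge when the pin is home, its tab's face against an eye (it may go in from either side). The worktop at x 0.46 to 0.58, y -0.10 to -0.02 is free for laying the pin down
- cover1: steel bowl cover (3 or 4 alike are there), 84 mm across, 30 high, 0.12 kg, lying hollow side up. Origin: centre of its flat crown's underside, z up. Grey rim to pinch from above: 8 mm thick, radius 34-42, z 19 to 30 mm; inside, a ledge at z 20 stops the fingertips. Nested, each sits 11 mm above the one below, 3 mm play, rim on rim
- cover2: steel bowl cover (3 or 4 alike are there), 84 mm across, 30 high, 0.12 kg, lying hollow side up. Origin: centre of its flat crown's underside, z up. Grey rim to pinch from above: 8 mm thick, radius 34-42, z 19 to 30 mm; inside, a ledge at z 20 stops the fingertips. Nested, each sits 11 mm above the one below, 3 mm play, rim on rim
- cover3: steel bowl cover (3 or 4 alike are there), 84 mm across, 30 high, 0.12 kg, lying hollow side up. Origin: centre of its flat crown's underside, z up. Grey rim to pinch from above: 8 mm thick, radius 34-42, z 19 to 30 mm; inside, a ledge at z 20 stops the fingertips. Nested, each sits 11 mm above the one below, 3 mm play, rim on rim
- cover4: steel bowl cover (3 or 4 alike are there), 84 mm across, 30 high, 0.12 kg, lying hollow side up. Origin: centre of its flat crown's underside, z up. Grey rim to pinch from above: 8 mm thick, radius 34-42, z 19 to 30 mm; inside, a ledge at z 20 stops the fingertips. Nested, each sits 11 mm above the one below, 3 mm play, rim on rim
- garlic: bulb of garlic, 53 mm, among the covers; leave it there. The worktop is z = 0; the hob grates' tops are at z = 0.0515 (left y 0.27 to 0.52, right y 0.01 to 0.26, both x 0.45 to 0.83). Wall cabinets and their handles hang over x > 0.60 from z = 0.53 up

How it is judged:
By the outcome, as a careful person would: the job done as asked, in the order asked, and still so for the second after the job is handed in, with the robot touching nothing.
Of cover1, cover2, cover3, cover4 only 3 to 4 are there at a start; the rules pass over those that are not, and their reading is None.
At some moment in a run one of cover1, cover2, cover3, cover4 may be knocked a few centimetres aside while the robot is not near it.
It also fails if it takes over 208 s, if anything falls off the work surface, if the arm or the gripper's body presses on something with over 40 N, if the wrist force passes 120 N, or if a joint passes its speed limit or range.

## Working session

There is one attempt and no reset: what is moved stays moved. The work goes in short steps, Python scripts to look and compute and a tool call to move; the robot and the scene stay as the last step left them, time stands still between calls to the robot, and variables do not carry over. Pictures are saved under pics/ and viewed, at most 14 in all, crops included, and the job is handed in when it is done.

```bash
ls; mkdir -p pics
```

Create h.py:
```python
import numpy as np, cv2
from scipy.spatial.transform import Rotation as R
from plant import ctrl
def cam(n,save=None):
    c=ctrl.read_camera(n)
    if save: cv2.imwrite('pics/'+save,c['pixels'][:,:,::-1])
    return c
def ray(c,uv):
    K=np.array(c['camera_matrix']);d=np.linalg.solve(K,[uv[0],uv[1],1.])
    return np.array(c['xyz']),R.from_quat(c['orientation']).apply(d)
def onz(c,uv,z):
    o,d=ray(c,uv);return o+d*(z-o[2])/d[2]
def proj(c,p):
    q=R.from_quat(c['orientation']).inv().apply(np.array(p)-c['xyz']);q=np.array(c['camera_matrix'])@q
    return q[:2]/q[2]
def totool(p):
    s=ctrl.get_state();return R.from_quat(s['tcp_rot']).inv().apply(np.array(p)-s['eef_pos'])
```

Run:
```python
from h import *
for n in ('top','side','wrist'):
    c=cam(n,n+'0.png');print(n,c['xyz'],R.from_quat(c['orientation']).as_matrix().round(3).tolist(),c['camera_matrix'])
s=ctrl.get_state();print(s)
print(R.from_quat(s['tcp_rot']).as_matrix().round(3))
```

```text
pics
plant.py
top [0.42886617 0.04040895 1.13954106] [[0.004, -0.998, 0.07], [-1.0, -0.004, 0.012], [-0.011, -0.07, -0.997]] [[457.02263429   0.         320.22395126]
 [  0.         457.02263429 245.58241446]
 [  0.           0.           1.        ]]
side [ 0.17092695 -0.47690441  1.06097957] [[0.82, -0.491, 0.295], [-0.573, -0.689, 0.444], [-0.015, -0.533, -0.846]] [[507.20880629   0.         317.30224166]
 [  0.         507.20880629 242.72727744]
 [  0.           0.           1.        ]]
wrist [0.0835824  0.67407748 0.37283401] [[0.237, 0.923, 0.302], [0.972, -0.225, -0.076], [-0.002, 0.311, -0.95]] [[375.618934     0.         318.82664802]
 [  0.         375.618934   236.37587375]
 [  0.           0.           1.        ]]
{'time': 0.15, 'qpos': array([ 1.17999560e+00,  2.87014861e-01,  1.57785436e+00,  1.16623883e-05,
        1.27862776e+00, -1.50025435e-01]), 'dq': array([ 0.00268145, -0.00061224, -0.00334477,  0.00087291, -0.00018025,
        0.00121678]), 'joint_efforts': array([ 1.99331644e-04, -4.06603539e+01, -2.93139839e+01, -2.20084562e-04,
        3.99592740e-03,  1.05634422e-05]), 'eef_pos': array([0.16074125, 0.65504309, 0.23022242]), 'tcp_rot': array([ 1.20098676e-01,  9.92761503e-01, -9.16074823e-04, -2.59731594e-04]), 'contact_force': array([-0.89015899,  0.53188776,  0.48532567]), 'wrist_torque': array([-0.04713514,  0.04450565, -0.02072999]), 'finger_force': 0.0, 'opening': 0.9994093837953716}
[[-0.971  0.238 -0.001]
 [ 0.238  0.971 -0.002]
 [ 0.    -0.002 -1.   ]]
```

View pics/top0.png

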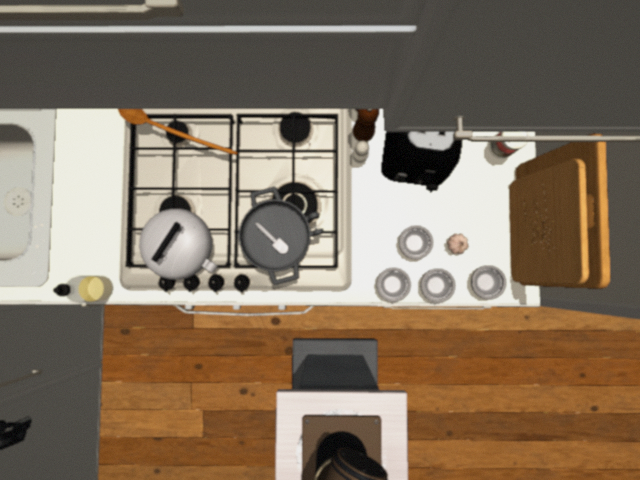

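View pics/side0.png

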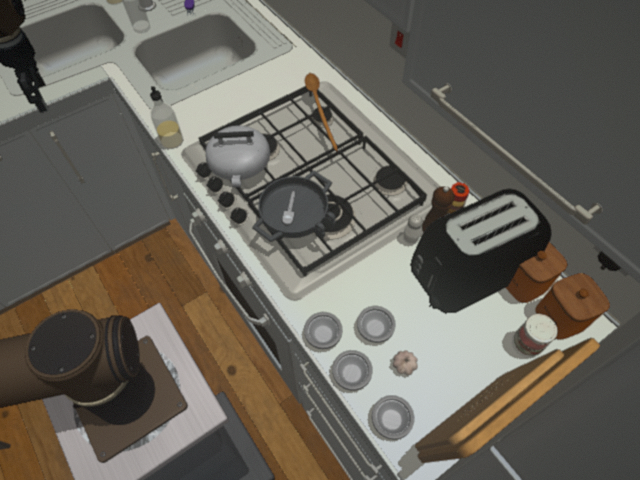

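The top view shows four covers at about (415,242), (393,285), (436,285) and (488,282), with the garlic at (457,243). The pan is at (275,232) with the pin in it (tab about (281,246)), and the lid is at (176,243) with its knuckle at about (209,267). The side view agrees.

Run:
```python
import cv2,numpy as np
a=cv2.imread('pics/top0.png')
x=cv2.resize(a[180:310,120:340],None,fx=3.6,fy=3.6,interpolation=cv2.INTER_CUBIC)
cv2.imwrite('pics/c1.png',x)
b=a[210:310,360:520];h=cv2.cvtColor(b,cv2.COLOR_BGR2HSV)
x=cv2.resize(b,None,fx=5,fy=5,interpolation=cv2.INTER_CUBIC);cv2.imwrite('pics/c2.png',x)
```

```text
(no output)
```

View pics/c1.png

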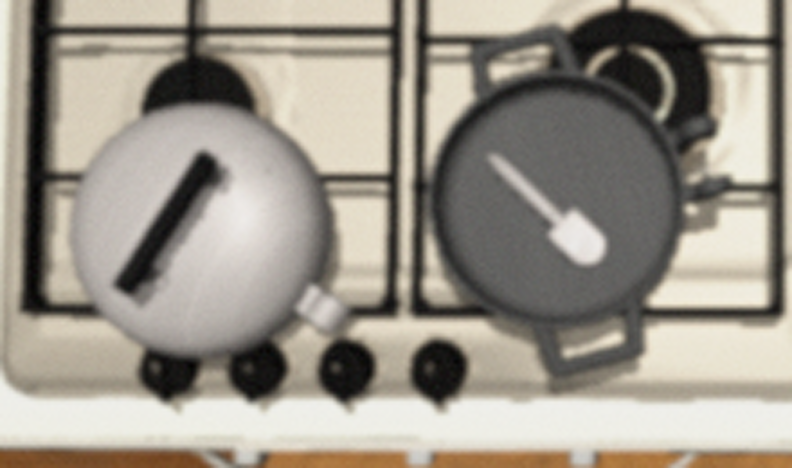

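View pics/c2.png

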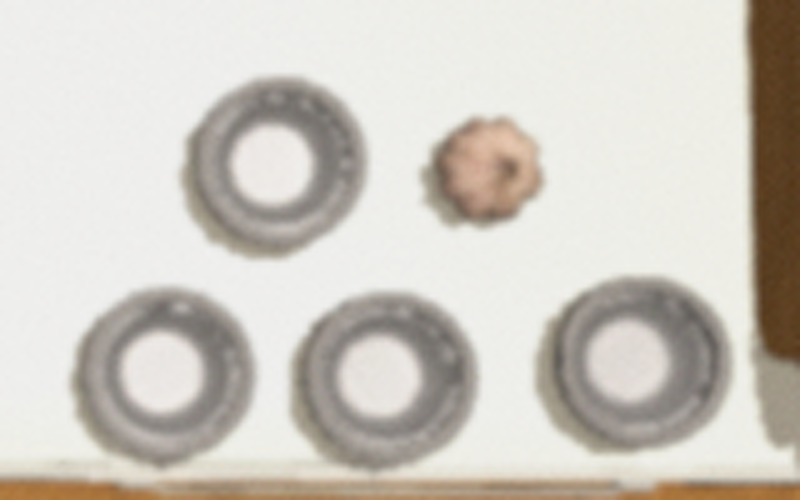

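c1 shows the pan rim circle centred at about (558,200), its eyes at (700,128) and (712,188), and its handles at (525,50) and (590,345). The pin's tip is at (490,155) and its tab end at (600,260). The lid is centred at about (202,228), with its bar from (210,157) to (125,290) and its knuckle at (325,308). c2 shows four clean cover rings with white crowns at (272,165), (163,372), (380,376) and (627,360).

Add to h.py:
```python
def covers(c,z=0.002,zr=0.026):
    "crown discs (bright hole in a grey ring) -> list of (crown xy, ring xy, ring diameter)"
    h=cv2.cvtColor(c['pixels'],cv2.COLOR_RGB2HSV)
    m=((h[:,:,2]<205)).astype(np.uint8)
    cs,hi=cv2.findContours(m,cv2.RETR_CCOMP,cv2.CHAIN_APPROX_NONE);out=[]
    for k,q in enumerate(cs):
        if hi[0][k][3]>=0 and 100<cv2.contourArea(q)<4000:
            (u,v),r=cv2.minEnclosingCircle(q)
            if cv2.contourArea(q)<.7*np.pi*r*r: continue
            p=onz(c,(u,v),z)
            pq=cs[hi[0][k][3]];(a,b),rr=cv2.minEnclosingCircle(pq)
            if rr>6*r: continue
            out.append((p[:2].round(4),onz(c,(a,b),zr)[:2].round(4),(u,v),r,rr))
    return out
```

Run:
```python
from h import *
t=cam('top');s=cam('side')
for x in covers(t): print('top',x)
for x in covers(s): print('side',x)
f=lambda u,v:(120+u/3.6,180+v/3.6)
for n,u,v,z in [('pan',558,200,.0875),('eyeA',700,125,.113),('eyeB',712,185,.113),('hA',525,52,.08),('hB',590,348,.08),('tip',490,155,.061),('tabend',598,258,.066),('tabface',560,222,.066),('lidrim',202,228,.06),('bar1',210,157,.1335),('bar2',125,290,.1335),('knuckle',325,308,.082)]:
    print(n,onz(t,f(u,v),z).round(4))
```

```text
top (array([ 0.4143, -0.1244]), array([ 0.4131, -0.1205]), (392.0, 284.0), 8.602425575256348, 18.80887222290039)
top (array([ 0.4209, -0.3544]), array([ 0.4187, -0.3483]), (485.2272644042969, 281.7727355957031), 8.416184425354004, 19.87009620666504)
top (array([ 0.5176, -0.1798]), array([ 0.5133, -0.1763]), (414.0, 242.5), 8.732224464416504, 19.144289016723633)
pan [0.5259 0.1575 0.0875]
eyeA [0.5712 0.0659 0.113 ]
eyeB [0.5333 0.0581 0.113 ]
hA [0.6234 0.181  0.08  ]
hB [0.4311 0.1367 0.08  ]
tip [0.5581 0.2058 0.061 ]
tabend [0.4899 0.1333 0.066 ]
tabface [0.5134 0.1584 0.066 ]
lidrim [0.5091 0.3958 0.06  ]
bar1 [0.5476 0.3678 0.1335]
bar2 [0.4653 0.418  0.1335]
knuckle [0.4561 0.3076 0.082 ]
```

{"fn": "drive_effector", "kwargs": {"offsets": "-0.045,-0.042,-0.005,0,0,0.18,1;-0.09,-0.084,-0.01,0,0,0.36,1;-0.135,-0.126,-0.015,0,0,0.54,1;-0.18,-0.168,-0.02,0,0,0.72,1;-0.225,-0.21,-0.025,0,0,0.9,1;-0.27,-0.25,-0.03,0,0,1.08,1;-0.315,-0.294,-0.035,0,0,1.26,1;-0.36,-0.336,-0.04,0,0,1.44,1;-0.405,-0.378,-0.045,0,0,1.62,1;-0.449,-0.419,-0.05,0,0,1.8,1", "force": 60}}

```text
time: 1.5
eef_pos: [0.4978, 0.1396, 0.2817]
tcp_rot: [0.854, 0.52, 0.0, 0.0]
contact_force: [0.5, 0.1, 0.3]
opening: 0.997
finger_force: 0.0
```

Run:
```python
from h import *
s=ctrl.get_state();print(s['qpos'].round(3),R.from_quat(s['tcp_rot']).as_matrix().round(3).tolist())
c=cam('wrist','w1.png')
```

```text
[ 0.077 -0.104  1.904  0.     1.341  0.553] [[0.458, 0.889, 0.001], [0.889, -0.458, 0.0], [0.001, 0.0, -1.0]]
```

View pics/w1.png

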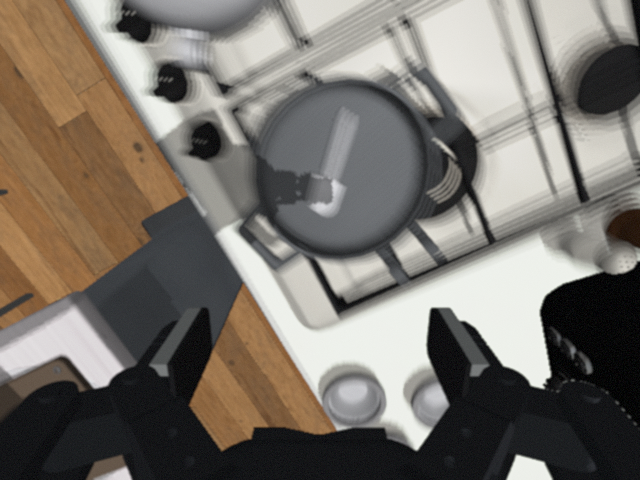

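The picture is blurred because the arm was still moving. The pan is at about (342,170), the pin runs from (350,110) to (325,210), and the gripper's shadow crosses the tab. I'll finish the turn, let it settle and look again.

{"fn": "drive_effector", "kwargs": {"offsets": "0,0,0,0,0,0.14,1;0,0,0,0,0,0.28,1;0,0,0,0,0,0.28,1;0,0,0,0,0,0.28,1;0,0,0,0,0,0.28,1"}}

```text
time: 2.17
eef_pos: [0.4969, 0.1418, 0.2813]
tcp_rot: [0.917, 0.4, 0.0, 0.0]
contact_force: [-0.3, 0.4, -0.7]
opening: 1.001
finger_force: 0.0
```

Run:
```python
from h import *
c=cam('wrist','w2.png')
s=ctrl.get_state();print(s['eef_pos'].round(4),R.from_quat(s['tcp_rot']).as_matrix().round(3).tolist())
```

```text
[0.497  0.1417 0.2813] [[0.681, 0.733, 0.0], [0.733, -0.681, -0.0], [0.0, 0.0, -1.0]]
```

View pics/w2.png

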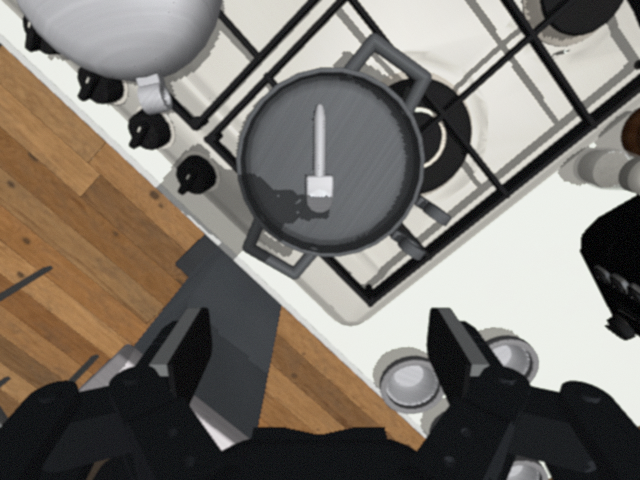

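It's sharp now. The pin's tip is at (320,105), the tab's face at row 178 and its end at row 213, spanning x 306–333. The pan rim spans x 238–425 and y 68–255, with the eyes at (434,210) and (408,243).

Run:
```python
from h import *
c=cam('wrist')
for n,u,v,z in [('tip',320,105,.061),('face',320,178,.0665),('end',319.5,213,.0665),('L',306,190,.0665),('R',333,190,.0665),('pan',331.5,161.5,.0875),('eyeB',434,210,.105),('eyeA',408,243,.105)]:
    p=onz(c,(u,v),z);print(n,p.round(4),totool(p).round(4))
```

```text
tip [0.5573 0.2045 0.061 ] [0.0871 0.0014 0.2203]
face [0.5126 0.1562 0.0665] [0.0213 0.0016 0.2148]
end [0.4889 0.1313 0.0665] [-0.0132  0.0012  0.2148]
L [0.4949 0.1569 0.0665] [ 0.0097 -0.0119  0.2148]
R [0.514  0.1392 0.0665] [0.0097 0.0141 0.2148]
pan [0.5324 0.1626 0.0875] [0.0394 0.0116 0.1938]
eyeB [0.571  0.0727 0.105 ] [-0.0002  0.1012  0.1763]
eyeA [0.5352 0.0642 0.105 ] [-0.0308  0.0808  0.1763]
```

{"fn": "drive_effector", "kwargs": {"offsets": "-0.003,0.001,0.06,0,0,0,0.5;-0.003,0.001,0.12,0,0,0,0.5;-0.003,0.001,0.17,0,0,0,0.5;-0.003,0.001,0.2,0,0,0,0.5;-0.003,0.001,0.2235,0,0,0,0.5;-0.003,0.001,0.2235,0,0,0,0.5;-0.003,0.001,0.2235,0,0,0,0;-0.003,0.001,0.2235,0,0,0,0;-0.003,0.001,0.2235,0,0,0,0;-0.003,0.001,0.2235,0,0,0,0", "force": 60}}

```text
time: 3.52
eef_pos: [0.4965, 0.1387, 0.059]
tcp_rot: [0.917, 0.399, 0.001, 0.0]
contact_force: [-1.0, -0.0, 5.1]
opening: 0.279
finger_force: 59.5
```

{"fn": "drive_effector", "kwargs": {"offsets": "0,0,0,0,0,0,0;0,0,-0.03,0,0,0,0;0,0,-0.08,0,0,0,0;0,0,-0.13,0,0,0,0;0,0,-0.13,0,0,0,0;0,0,-0.13,0,0,0,0"}}

```text
time: 4.28
eef_pos: [0.4949, 0.1386, 0.1867]
tcp_rot: [0.917, 0.399, -0.001, -0.0]
contact_force: [-0.5, -0.5, -0.6]
opening: 0.283
finger_force: 59.1
```

Run:
```python
from h import *
c=cam('wrist','w3.png')
```

```text
(no output)
```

View pics/w3.png

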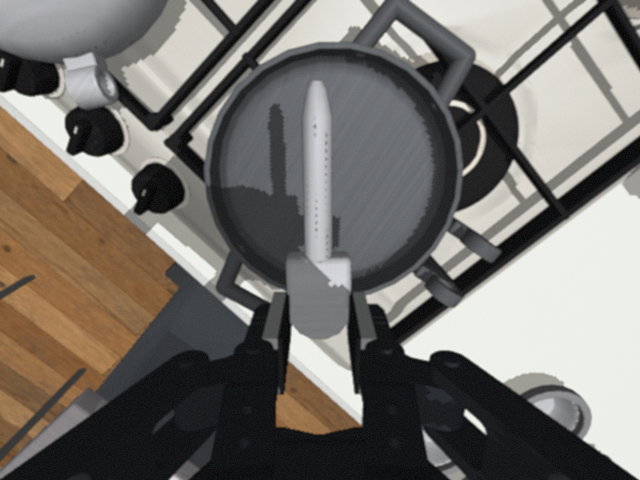

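The pin is held straight between the pads: tip at (317,85), tab face at row 255, shadow visible on the pan's floor. I'll lay it at (0.483, -0.06) with yaw 0.

{"fn": "drive_effector", "kwargs": {"offsets": "-0.03,0.025,0,0,0,0.16,0;-0.06,0.05,0,0,0,0.33,0;-0.09,0.075,0,0,0,0.5,0;-0.12,0.1,0.02,0,0,0.66,0;-0.154,0.127,0.06,0,0,0.822,0;-0.154,0.127,0.11,0,0,0.822,0;-0.154,0.127,0.15,0,0,0.822,0;-0.154,0.127,0.17,0,0,0.822,0;-0.154,0.127,0.17,0,0,0.822,0"}}

```text
time: 5.45
eef_pos: [0.4802, -0.0595, 0.0141]
tcp_rot: [1.0, -0.001, -0.004, -0.001]
contact_force: [-0.5, 0.2, -0.1]
opening: 0.28
finger_force: 59.1
```

{"fn": "drive_effector", "kwargs": {"offsets": "0,0,0.006,0,0,0,0;0,0,0.01,0,0,0,0;0,0,0.01,0,0,0,0;0,0,0.01,0,0,0,0.5;0,0,0.01,0,0,0,0.5;0,0,0.01,0,0,0,0.5;0,0,-0.04,0,0,0,0.5;0,0,-0.09,0,0,0,0.5"}}

```text
time: 6.45
eef_pos: [0.483, -0.0604, 0.1084]
tcp_rot: [1.0, -0.001, -0.001, -0.0]
contact_force: [0.5, -1.1, 0.1]
opening: 0.501
finger_force: 0.0
```

{"fn": "drive_effector", "kwargs": {"offsets": "0,0,-0.05,0,0,-0.175,0.4;0,0.02,-0.1,0,0,-0.35,0.4;0,0.04,-0.15,0,0,-0.525,0.4;0,0.06,-0.15,0,0,-0.7,0.4;0,0.08,-0.15,0,0,-0.875,0.4;0,0.1,-0.15,0,0,-1.05,0.4;0.01,0.1,-0.15,0,0,-1.225,0.4;0.02,0.1,-0.15,0,0,-1.4,0.4;0.02,0.1,-0.15,0,0,-1.57,0.4;0.02,0.1,-0.15,0,0,-1.57,0.4"}}

```text
time: 7.7
eef_pos: [0.5035, -0.1606, 0.2577]
tcp_rot: [0.709, 0.706, -0.0, -0.0]
contact_force: [0.3, -0.3, -0.1]
opening: 0.402
finger_force: 0.0
```

{"fn": "drive_effector", "kwargs": {"offsets": "0,0,0,0,0,0,0.4;0,0,0,0,0,0,0.4"}}

```text
time: 7.95
eef_pos: [0.5035, -0.1606, 0.2579]
tcp_rot: [0.708, 0.706, -0.0, 0.0]
contact_force: [0.2, -0.2, -0.9]
opening: 0.403
finger_force: 0.0
```

Run:
```python
from h import *
c=cam('wrist','w4.png'); t=cam('top','t4.png')
for x in covers(c): print('wrist',x)
for x in covers(t): print('top',x)
```

```text
wrist (array([ 0.5162, -0.1803]), array([ 0.5139, -0.1753]), (330.125, 209.0), 18.56123161315918, 44.43892288208008)
```

View pics/w4.png

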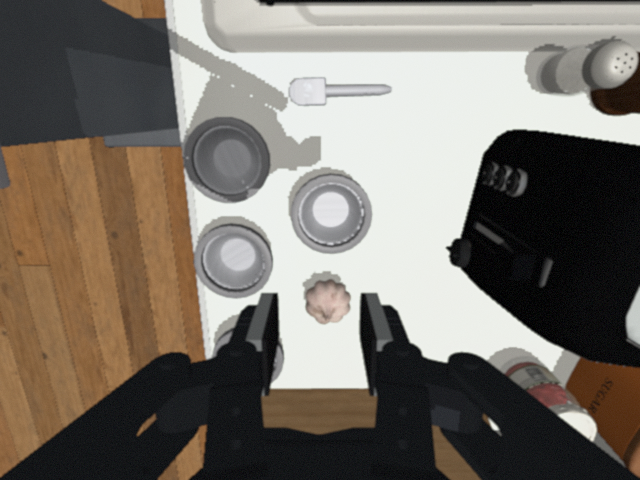

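The wrist view shows the pin laid down with its tab at (308,91) and tip at (390,89). The cover rims are centred at about (227,159), (234,259) and (331,213), with a fourth half hidden at (250,350). The garlic is at (327,300).

Run:
```python
from h import *
c=cam('wrist')
for n,u,v in [('A',227,159.5),('B',234,259),('C',331.5,213)]:
    p=onz(c,(u,v),.028);print(n,p.round(4),totool(p).round(4),[ (np.linalg.norm(onz(c,(u+d,v),.028)-p)*1000).round(1) for d in (40,43)])
for n,u,v in [('pinface',326,91),('piend',289,91),('tip',391,89.5)]:print(n,onz(c,(u,v),.008).round(4))
print('crown B',onz(c,(239,253),.002),'C',onz(c,(331,209),.002),'A',onz(c,(236,157),.002))
g=cv2.cvtColor(c['pixels'],cv2.COLOR_RGB2GRAY)
for q in cv2.HoughCircles(cv2.medianBlur(g,5),cv2.HOUGH_GRADIENT_ALT,1.5,30,param1=150,param2=.6,minRadius=15,maxRadius=60)[0]: print(q)
```

```text
A [ 0.4142 -0.1239  0.028 ] [ 0.0365 -0.0895  0.2298] [np.float64(39.1), np.float64(42.1)]
B [ 0.4135 -0.2284  0.028 ] [-0.0681 -0.0898  0.2298] [np.float64(42.6), np.float64(45.8)]
C [ 0.5169 -0.178   0.028 ] [-0.0174  0.0134  0.2298] [np.float64(40.9), np.float64(44.0)]
pinface [ 0.5111 -0.0604  0.008 ]
piend [ 0.475  -0.0603  0.008 ]
tip [ 0.5745 -0.0591  0.008 ]
crown B [ 0.41336738 -0.2314523   0.002     ] C [ 0.51722234 -0.18028037  0.002     ] A [ 0.41748239 -0.12432384  0.002     ]
[237.       253.5       33.715954]
[330.       210.        32.573666]
[231.      159.       41.59425]
[330.      210.       41.76462]
[231.      159.       32.67972]
[237.       253.5       43.838177]
[237.       253.5       18.559944]
[330.       210.        18.379156]
[558.       76.5      20.27303]
[231.       159.        19.071009]
[330.       306.        20.825024]
```

{"fn": "drive_effector", "kwargs": {"offsets": "-0.0185,0.0514,0.06,0,0,0,0.3;-0.0185,0.0514,0.12,0,0,0,0.3;-0.0185,0.0514,0.17,0,0,0,0.3;-0.0185,0.0514,0.21,0,0,0,0.3;-0.0185,0.0514,0.231,0,0,0,0.3;-0.0185,0.0514,0.233,0,0,0,0.3;-0.0185,0.0514,0.233,0,0,0,0;-0.0185,0.0514,0.233,0,0,0,0;-0.0185,0.0514,0.233,0,0,0,0;-0.0185,0.0514,0.233,0,0,0,0", "force": 60}}

```text
time: 9.35
eef_pos: [0.5559, -0.1797, 0.0259]
tcp_rot: [0.708, 0.706, 0.0, 0.001]
contact_force: [0.8, 0.5, 1.4]
opening: 0.061
finger_force: 58.2
```

{"fn": "drive_effector", "kwargs": {"offsets": "0,0,-0.02,0,0,0,0;0,0,-0.06,0,0,0,0;0,0,-0.12,0,0,0,0;0,0,-0.16,0,0,0,0;0.06,0,-0.16,0,0,0,0;0.12,0,-0.16,0,0,0,0;0.18,0,-0.16,0,0,0,0;0.18,0,-0.16,0,0,0,0;0.18,0,-0.16,0,0,0,0;0.18,0,-0.16,0,0,0,0"}}

```text
time: 10.6
eef_pos: [0.5554, -0.0005, 0.1852]
tcp_rot: [0.708, 0.706, -0.0, 0.0]
contact_force: [-0.2, 0.3, -0.7]
opening: 0.062
finger_force: 58.2
```

Run:
```python
from h import *
c=cam('wrist','w5.png')
```

```text
(no output)
```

View pics/w5.png

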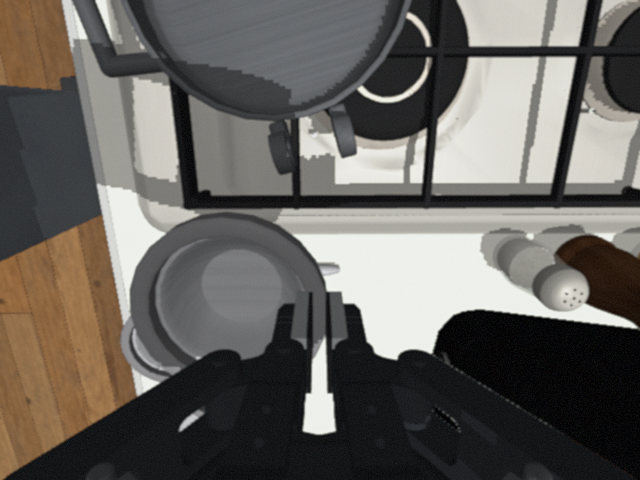

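The cover is held by its rim at about (310,320), bowl centre near (240,290), and pan eyes visible at (282,147) and (343,130). Now I'll pin down the pan centre from the saved still views.

Run:
```python
from h import *
t=cam('top')
a=cv2.imread('pics/top0.png')
k=4;x=cv2.resize(a[190:280,225:325],None,fx=k,fy=k,interpolation=cv2.INTER_CUBIC)
g=cv2.medianBlur(cv2.cvtColor(x,cv2.COLOR_BGR2GRAY),5)
for q in cv2.HoughCircles(g,cv2.HOUGH_GRADIENT_ALT,1.5,5,param1=100,param2=.5,minRadius=100,maxRadius=180)[0]:
    u=225+(q[0]+.5)/k-.5;v=190+(q[1]+.5)/k-.5
    print('top',u,v,q[2]/k,onz(t,(u,v),.0875).round(4),'R mm',q[2]/k*1052/457)
w=cv2.imread('pics/w2.png');g=cv2.medianBlur(cv2.cvtColor(w,cv2.COLOR_BGR2GRAY),5)
for q in cv2.HoughCircles(g,cv2.HOUGH_GRADIENT_ALT,1.5,5,param1=100,param2=.5,minRadius=60,maxRadius=120)[0]: print('w2',q)
# w2 camera pose rebuilt from tool pose then
s=ctrl.get_state();c=cam('wrist')
Rt=R.from_quat(s['tcp_rot']);oc=Rt.inv().apply(c['xyz']-s['eef_pos']);Rc=Rt.inv()*R.from_quat(c['orientation'])
Rw=R.from_matrix([[.681,.733,0],[.733,-.681,0],[0,0,-1]])
c2=dict(camera_matrix=c['camera_matrix'],xyz=np.array([.497,.1417,.2813])+Rw.apply(oc),orientation=(Rw*Rc).as_quat())
np.save('camtool.npy',np.r_[oc,Rc.as_quat()]);print(oc)
for q in [(331.5,161.5),(331,161)]: print(onz(c2,q,.0875).round(4))
print(np.linalg.norm(onz(c2,(238,161),.0875)-onz(c2,(425,161),.0875)),np.linalg.norm(onz(c2,(331,68),.0875)-onz(c2,(331,255),.0875)))
# grey value profiles on w2
gg=cv2.cvtColor(w,cv2.COLOR_BGR2GRAY);print(gg[161,225:270].tolist(),gg[161,395:440].tolist());print(gg[55:90,345].tolist(),gg[235:270,345].tolist())
```

```text
top 272.25 237.25 36.903446 [0.522  0.1639 0.0875] R mm 84.9506
top 275.625 237.25 32.90886 [0.522  0.156  0.0875] R mm 75.75519
top 262.125 231.625 41.493225 [0.535  0.1875 0.0875] R mm 95.51613
top 261.75 222.625 31.460587 [0.5559 0.1886 0.0875] R mm 72.4213
w2 [328.5     156.       82.40091]
w2 [327.      163.5      92.05558]
w2 [276.       171.        93.598274]
w2 [138.      213.      109.32669]
w2 [268.5    144.     109.5377]
w2 [351.       126.        90.781845]
w2 [375.       328.5       95.909485]
w2 [354.      108.      109.00692]
w2 [372.      130.5      85.49019]
w2 [502.5     112.5      68.71028]
w2 [411.       339.        67.535736]
w2 [159.       66.       87.93143]
w2 [519.      121.5      65.97626]
w2 [502.5     112.5      86.03991]
w2 [120.      267.       85.61064]
w2 [504.       97.5      66.97343]
w2 [ 76.5     282.      103.20737]
w2 [562.5     108.       79.39121]
w2 [256.5    358.5     86.7608]
w2 [532.5      100.5       66.255875]
w2 [540.      121.5      91.26673]
w2 [430.5       43.5       66.612495]
w2 [247.5     181.5      68.85551]
w2 [558.      127.5   
[... 181 characters left out ...]
45, 38, 32, 39, 30, 24, 20, 18, 38, 67, 92, 101, 100, 77, 49, 41, 36, 41, 52, 60, 70, 69, 72, 82, 89, 93, 97, 96, 100, 99, 100, 102, 101, 101, 103, 99, 100, 99, 104, 105, 105, 101, 103] [113, 112, 112, 111, 108, 110, 107, 102, 106, 100, 86, 66, 57, 53, 52, 51, 47, 45, 40, 37, 35, 35, 33, 34, 44, 66, 89, 101, 95, 73, 53, 60, 83, 117, 165, 206, 225, 220, 191, 151, 102, 61, 35, 33, 34]
[129, 129, 129, 130, 133, 130, 131, 128, 120, 103, 89, 75, 74, 87, 105, 109, 107, 89, 63, 36, 28, 41, 38, 42, 46, 56, 74, 81, 89, 93, 98, 99, 102, 106, 109] [103, 96, 90, 82, 77, 74, 70, 65, 52, 43, 41, 42, 41, 38, 38, 45, 62, 89, 101, 120, 162, 201, 210, 210, 209, 209, 207, 207, 206, 209, 208, 198, 172, 132, 87]
```

{"fn": "drive_effector", "kwargs": {"offsets": "0.05,0.005,0,0,0,0,0;0.1,0.01,0,0,0,0,0;0.15,0.0136,0,0,0,0,0;0.1605,0.0136,0,0,0,0,0;0.1605,0.0136,0.04,0,0,0,0;0.1605,0.0136,0.08,0,0,0,0;0.1605,0.0136,0.095,0,0,0,0;0.1605,0.0136,0.102,0,0,0,0;0.1605,0.0136,0.1035,0,0,0,0;0.1605,0.0136,0.1035,0,0,0,0"}}

```text
time: 12.0
eef_pos: [0.5703, 0.1612, 0.0828]
tcp_rot: [0.708, 0.706, 0.001, 0.001]
contact_force: [1.2, -0.3, -0.1]
opening: 0.065
finger_force: 58.2
```

{"fn": "drive_effector", "kwargs": {"offsets": "0,0,0,0,0,0,0;0,0,0,0,0,0,0.2;0,0,0,0,0,0,0.2;0,0,-0.04,0,0,0,0.2;-0.03,0,-0.1,0,0,0,0.3;-0.06,0,-0.16,0,0,0,0.3;-0.08,0,-0.2,0,0,0,0.3;-0.08,-0.03,-0.2,0,0,0,0.3;-0.08,-0.03,-0.2,0,0,0,0.3;-0.08,-0.03,-0.2,0,0,0,0.3"}}

```text
time: 13.25
eef_pos: [0.5391, 0.0815, 0.2808]
tcp_rot: [0.708, 0.706, -0.0, -0.0]
contact_force: [0.1, 0.4, 0.3]
opening: 0.301
finger_force: 0.0
```

{"fn": "drive_effector", "kwargs": {"offsets": "0,0,0,0,0,0,0.3;0,0,0,0,0,0,0.3"}}

```text
time: 13.5
eef_pos: [0.5393, 0.0815, 0.2806]
tcp_rot: [0.708, 0.707, -0.0, -0.0]
contact_force: [0.4, -0.5, -0.3]
opening: 0.301
finger_force: 0.0
```

Run:
```python
from h import *
c=cam('wrist','w6.png')
```

```text
(no output)
```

View pics/w6.png

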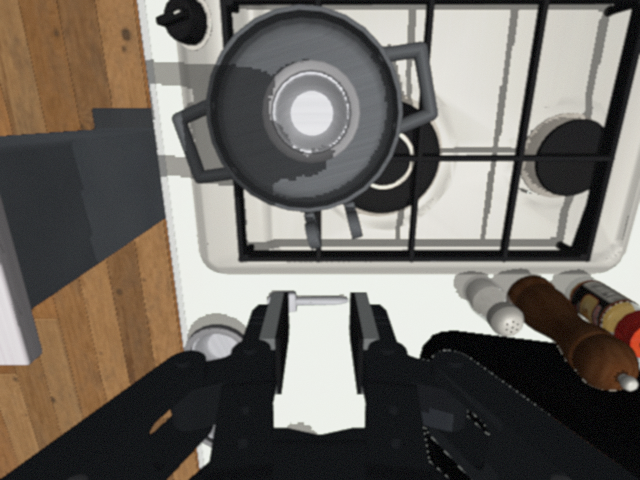

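The first cover sits in the pan with its crown at (311,114). The pan rim spans x 207–402 and y 8–211, the eyes are at (313,230) and (352,220), and the pin lies at (275–348,300). Next I'll fit the rim's bright edge along radial rays.

Add to h.py:
```python
from scipy.ndimage import map_coordinates
from scipy.optimize import least_squares
def rim(c,cen,z=.0875,r0=.074,r1=.092,lo=None):
    "outermost step of the pan rim ring along rays; robust circle fit; returns centre, radius, n"
    g=cv2.GaussianBlur(cv2.cvtColor(c['pixels'],cv2.COLOR_RGB2GRAY),(3,3),0).astype(float);pts=[]
    rr=np.arange(r0,r1,.0004)
    for a in np.arange(0,2*np.pi,.05):
        uv=np.array([proj(c,[cen[0]+r*np.cos(a),cen[1]+r*np.sin(a),z]) for r in rr])
        if uv.min()<3 or uv[:,0].max()>636 or uv[:,1].max()>476: continue
        p=map_coordinates(g,[uv[:,1],uv[:,0]],order=1)
        # inner wall (dark) -> rim top (brighter): first strong rise
        d=np.gradient(p); i=np.argmax(d>=.8*d.max()) if d.max()>2 else None
        if i is not None: pts.append([cen[0]+rr[i]*np.cos(a),cen[1]+rr[i]*np.sin(a)])
    pts=np.array(pts)
    f=least_squares(lambda q:np.hypot(*(pts-q[:2]).T)-q[2],[*cen,.08],loss='soft_l1',f_scale=.001)
    e=np.abs(f.fun);return f.x.round(4),len(pts),int((e<.0015).sum())
```

Run:
```python
from h import *
c=cam('wrist')
print(c['xyz'].round(4))
for cen in ([.530,.161],[.533,.164],[.527,.158]): print(rim(c,cen))
m=onz(c,(332.5,224.5),.1005);print('eyemid',m)
for n,u,v,z in [('crown',311,114,.0575),('eye1',313,230,.1005),('eye2',352,219.5,.1005),('rim',304.5,0,.0875),('hL',188,149,.0815),('hR',430,80,.0815),('rimL',207,110,.0875),('rimR',402,110,.0875),('rimT',305,8,.0875),('rimB',305,211,.0875)]: print(n,onz(c,(u,v),z).round(4))
```

```text
[0.5402 0.1614 0.4235]
(array([0.5258, 0.1596, 0.0819]), 108, 55)
(array([0.5266, 0.16  , 0.0824]), 103, 39)
(array([0.526 , 0.1595, 0.0822]), 110, 52)
eyemid [0.55183755 0.06642301 0.1005    ]
crown [0.5323 0.1604 0.0575]
eye1 [0.5343 0.0613 0.1005]
eye2 [0.5692 0.0711 0.1005]
rim [0.5284 0.2451 0.0875]
hL [0.423  0.1309 0.0815]
hR [0.6333 0.1877 0.0815]
rimL [0.4447 0.1638 0.0875]
rimR [0.6101 0.1637 0.0875]
rimT [0.5287 0.2396 0.0875]
rimB [0.5268 0.0755 0.0875]
```

Add to h.py:
```python
def tcov():
    t=cam('top');h=cv2.cvtColor(t['pixels'],cv2.COLOR_RGB2GRAY)[200:310,355:512]
    h=cv2.resize(h,None,fx=4,fy=4,interpolation=cv2.INTER_CUBIC);o=[]
    q=cv2.HoughCircles(cv2.medianBlur(h,5),cv2.HOUGH_GRADIENT_ALT,1.5,40,param1=150,param2=.6,minRadius=25,maxRadius=85)
    for a,b,r in ([] if q is None else q[0]):
        u=355+(a+.5)/4-.5;v=200+(b+.5)/4-.5
        o.append((onz(t,(u,v),.002 if r<45 else .028)[:2].round(4),round(r/4,1)))
    return o
```

Run:
```python
from h import *
for x in tcov(): print(x)
print(ctrl.get_state()['eef_pos'])
```

```text
(array([ 0.4124, -0.2258]), np.float32(17.9))
(array([ 0.4138, -0.12  ]), np.float32(17.6))
(array([ 0.4202, -0.3451]), np.float32(17.7))
(array([ 0.42  , -0.3542]), np.float32(8.3))
(array([ 0.4121, -0.2321]), np.float32(8.4))
(array([ 0.4202, -0.3451]), np.float32(15.6))
(array([ 0.4134, -0.1238]), np.float32(8.3))
(array([ 0.4202, -0.3451]), np.float32(13.8))
(array([ 0.5099, -0.2789]), np.float32(11.6))
(array([ 0.5117, -0.2864]), np.float32(9.5))
(array([ 0.4138, -0.12  ]), np.float32(11.5))
[0.53922804 0.08140963 0.28099306]
```

{"fn": "drive_effector", "kwargs": {"offsets": "-0.05,-0.02,0,0,0,0,0.3;-0.1,-0.04,0,0,0,0,0.3;-0.15,-0.065,0.03,0,0,0,0.3;-0.2055,-0.0867,0.07,0,0,0,0.3;-0.2055,-0.0867,0.13,0,0,0,0.3;-0.2055,-0.0867,0.19,0,0,0,0.3;-0.2055,-0.0867,0.23,0,0,0,0.3;-0.2055,-0.0867,0.252,0,0,0,0.3;-0.2055,-0.0867,0.2555,0,0,0,0.3;-0.2055,-0.0867,0.2555,0,0,0,0.3"}}

```text
time: 14.9
eef_pos: [0.4526, -0.1243, 0.0265]
tcp_rot: [0.708, 0.706, 0.0, 0.001]
contact_force: [0.7, 0.3, 1.0]
opening: 0.3
finger_force: 0.0
```

{"fn": "drive_effector", "kwargs": {"offsets": "0,0,0,0,0,0,0;0,0,0,0,0,0,0;0,0,0,0,0,0,0;0,0,0,0,0,0,0;0,0,-0.02,0,0,0,0;0,0,-0.06,0,0,0,0;0,0,-0.12,0,0,0,0;0,0,-0.17,0,0,0,0;0,0,-0.17,0,0,0,0"}}

```text
time: 16.02
eef_pos: [0.4541, -0.125, 0.2005]
tcp_rot: [0.708, 0.706, 0.001, 0.004]
contact_force: [-0.7, 0.2, -1.0]
opening: 0.048
finger_force: 59.0
```

Run:
```python
from h import *
c=cam('wrist','w7.png')
g=cv2.cvtColor(c['pixels'],cv2.COLOR_RGB2GRAY)
q=cv2.HoughCircles(cv2.medianBlur(g,5),cv2.HOUGH_GRADIENT_ALT,1.5,10,param1=150,param2=.5,minRadius=25,maxRadius=130)
print(None if q is None else q[0])
```

```text
[[222.       309.        92.10702 ]
 [178.5      198.        43.339397]
 [ 91.5      364.5       50.956764]
 [105.       385.5       30.694378]
 [249.       190.5       27.662153]]
```

{"fn": "drive_effector", "kwargs": {"offsets": "0.02,0,0,0,0,0,0;0.02,0,0,0,0,0,0;0.02,0,0,0,0,0,0"}}

```text
time: 16.45
eef_pos: [0.4511, -0.1038, 0.1941]
tcp_rot: [0.708, 0.707, -0.001, -0.001]
contact_force: [0.3, 0.2, -1.2]
opening: 0.045
finger_force: 59.0
```

Run:
```python
from h import *
cam('wrist','w8.png')
ims=[]
for n in ('w5','w8'):
    a=cv2.imread(f'pics/{n}.png');g=cv2.cvtColor(a,cv2.COLOR_BGR2GRAY)
    q=cv2.HoughCircles(cv2.medianBlur(g[180:400,80:350],5),cv2.HOUGH_GRADIENT_ALT,1.5,10,param1=150,param2=.5,minRadius=25,maxRadius=130)
    print(n,None if q is None else q[0]); ims.append(a[180:420,60:380])
cv2.imwrite('pics/cmp.png',np.hstack(ims))
```

```text
w5 [[145.5     117.       90.27404]
 [145.5     117.       66.77366]
 [ 88.5     153.       39.97975]]
w8 [[141.       123.        62.105774]
 [141.       123.        87.63249 ]]
```

View pics/cmp.png

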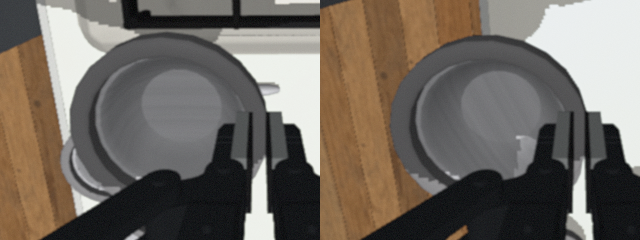

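The picture compares the two holds. The second cover (right) is held at the same rim spot but sags a little: its ring centre is about 4–6 px lower and left, while its crown hasn't moved. I'll go over the stack, compensate and lower gently.

{"fn": "drive_effector", "kwargs": {"offsets": "0.06,0.02,0,0,0,0,0;0.115,0.04,0,0,0,0,0;0.17,0.07,0,0,0,0,0;0.22,0.1,0,0,0,0,0;0.2663,0.121,0,0,0,0,0;0.2663,0.121,0.03,0,0,0,0;0.2663,0.121,0.07,0,0,0,0;0.2663,0.121,0.088,0,0,0,0;0.2663,0.121,0.094,0,0,0,0;0.2663,0.121,0.094,0,0,0,0", "force": 90}}

```text
time: 17.75
eef_pos: [0.5741, 0.1618, 0.1025]
tcp_rot: [0.708, 0.706, 0.0, 0.0]
contact_force: [0.3, -0.1, -0.3]
opening: 0.029
finger_force: 88.3
```

{"fn": "drive_effector", "kwargs": {"offsets": "0,0,0.002,0,0,0,0;0,0,0.004,0,0,0,0;0,0,0.006,0,0,0,0;0,0,0.006,0,0,0,0"}}

```text
time: 18.25
eef_pos: [0.5735, 0.1621, 0.0958]
tcp_rot: [0.708, 0.706, 0.0, 0.0]
contact_force: [0.8, -0.7, -1.6]
opening: 0.03
finger_force: 88.3
```

{"fn": "drive_effector", "kwargs": {"offsets": "0,0,0.002,0,0,0,0;0,0,0.002,0,0,0,0"}}

```text
time: 18.5
eef_pos: [0.5742, 0.162, 0.0944]
tcp_rot: [0.708, 0.706, 0.001, 0.001]
contact_force: [2.0, -0.8, 0.3]
opening: 0.025
finger_force: 88.7
```

{"fn": "drive_effector", "kwargs": {"offsets": "0,0,0,0,0,0,0.2;0,0,0,0,0,0,0.2;0,0,-0.04,0,0,0,0.2;-0.03,0,-0.1,0,0,0,0.3;-0.06,0,-0.15,0,0,0,0.3;-0.08,-0.03,-0.185,0,0,0,0.3;-0.08,-0.03,-0.185,0,0,0,0.3;-0.08,-0.03,-0.185,0,0,0,0.3;-0.08,-0.03,-0.185,0,0,0,0.3"}}

```text
time: 19.62
eef_pos: [0.5428, 0.0826, 0.2764]
tcp_rot: [0.708, 0.707, -0.001, -0.002]
contact_force: [-0.5, -0.2, 0.7]
opening: 0.299
finger_force: 0.0
```

Run:
```python
from h import *
c=cam('wrist','w9.png');cv2.imwrite('pics/w9c.png',cv2.resize(c['pixels'][0:270,160:480,::-1],None,fx=2,fy=2))
for x in tcov(): print(x)
print(rim(c,[.527,.159]))
```

```text
(array([ 0.4124, -0.2258]), np.float32(17.8))
(array([ 0.4202, -0.346 ]), np.float32(16.7))
(array([ 0.42  , -0.3551]), np.float32(8.2))
(array([ 0.4121, -0.2321]), np.float32(8.3))
(array([ 0.4202, -0.346 ]), np.float32(13.9))
(array([ 0.5108, -0.2873]), np.float32(9.6))
(array([0.526 , 0.1593, 0.0821]), 110, 51)
```

View pics/w9c.png

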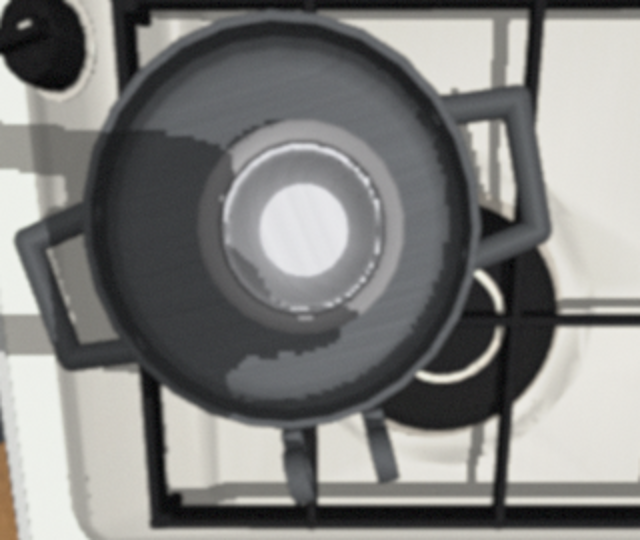

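Cover 2 is nested concentrically in cover 1, with ring and crown centred at (302,228) in the crop and the pan unmoved. The other two are where they were, so next is B.

{"fn": "drive_effector", "kwargs": {"offsets": "-0.055,-0.015,0,0,0,0,0.3;-0.11,-0.03,0,0,0,0,0.3;-0.165,-0.045,0,0,0,0,0.3;-0.22,-0.06,0,0,0,0,0.3;-0.27,-0.08,0.03,0,0,0,0.3;-0.3146,-0.0915,0.07,0,0,0,0.3;-0.3146,-0.0915,0.13,0,0,0,0.3;-0.3146,-0.0915,0.19,0,0,0,0.3;-0.3146,-0.0915,0.23,0,0,0,0.3;-0.3146,-0.0915,0.249,0,0,0,0.3", "force": 90}}

```text
time: 20.98
eef_pos: [0.4493, -0.2305, 0.0258]
tcp_rot: [0.708, 0.706, -0.0, -0.003]
contact_force: [-0.2, 0.3, 0.1]
opening: 0.303
finger_force: 0.0
```

{"fn": "drive_effector", "kwargs": {"offsets": "0,0,0.0035,0,0,0,0.3;0,0,0.0035,0,0,0,0.3;0,0,0.0035,0,0,0,0;0,0,0.0035,0,0,0,0;0,0,0.0035,0,0,0,0;0,0,0.0035,0,0,0,0"}}

```text
time: 21.72
eef_pos: [0.4514, -0.2324, 0.0267]
tcp_rot: [0.708, 0.706, 0.0, 0.0]
contact_force: [-0.4, 0.2, -0.7]
opening: -0.0
finger_force: 0.0
```

{"fn": "drive_effector", "kwargs": {"offsets": "0,0,-0.02,0,0,0,0;0,0,-0.06,0,0,0,0;0,0,-0.12,0,0,0,0;0,0,-0.17,0,0,0,0;0,0,-0.17,0,0,0,0;0,0,-0.17,0,0,0,0"}}

```text
time: 22.48
eef_pos: [0.4509, -0.2321, 0.1959]
tcp_rot: [0.708, 0.706, -0.0, -0.0]
contact_force: [0.7, -0.1, -0.4]
opening: 0.002
finger_force: 0.0
```

Run:
```python
from h import *
a=cam('wrist','w10.png')['pixels'];g=cv2.cvtColor(a,cv2.COLOR_RGB2GRAY)
q=cv2.HoughCircles(cv2.medianBlur(g[180:400,80:350],5),cv2.HOUGH_GRADIENT_ALT,1.5,10,param1=150,param2=.5,minRadius=25,maxRadius=130)
print(None if q is None else q[0])
```

```text
[[211.5       30.        45.92921 ]
 [105.       132.        56.96087 ]
 [201.       148.5       33.64812 ]
 [211.5       30.        36.50491 ]
 [201.       148.5       45.494896]
 [174.       148.5       29.005215]]
```

The fingers shut on nothing, so the cover may have been knocked. I'll locate it again.

{"fn": "drive_effector", "kwargs": {"offsets": "0.05,0.05,-0.04,0,0,0,0.3;0.1,0.06,-0.06,0,0,0,0.3;0.1,0.06,-0.06,0,0,0,0.3;0.1,0.06,-0.06,0,0,0,0.3"}}

```text
time: 23.02
eef_pos: [0.5108, -0.1319, 0.2545]
tcp_rot: [0.707, 0.707, -0.001, -0.001]
contact_force: [-0.5, -0.4, -1.2]
opening: 0.299
finger_force: 0.0
```

Run:
```python
from h import *
for x in tcov(): print(x)
c=cam('wrist','w11.png');g=cv2.cvtColor(c['pixels'],cv2.COLOR_RGB2GRAY)
for u,v,r in cv2.HoughCircles(cv2.medianBlur(g,5),cv2.HOUGH_GRADIENT_ALT,1.5,10,param1=150,param2=.6,minRadius=12,maxRadius=70)[0]:
    print((u,v,r),onz(c,(u,v),.002 if r<25 else .028)[:2].round(4))
```

```text
(array([ 0.4202, -0.3451]), np.float32(18.3))
(array([ 0.42  , -0.3542]), np.float32(8.2))
(np.float32(247.5), np.float32(280.5), np.float32(32.645004)) [ 0.4333 -0.2237]
(np.float32(247.5), np.float32(280.5), np.float32(19.490467)) [ 0.4278 -0.2357]
(np.float32(247.5), np.float32(280.5), np.float32(43.250973)) [ 0.4333 -0.2237]
(np.float32(279.0), np.float32(12.0), np.float32(20.97682)) [0.4732 0.0364]
(np.float32(321.0), np.float32(330.0), np.float32(20.357264)) [ 0.5126 -0.3008]
(np.float32(607.5), np.float32(105.0), np.float32(37.060356)) [ 0.777  -0.0455]
(np.float32(549.0), np.float32(108.0), np.float32(20.461695)) [ 0.7385 -0.0478]
(np.float32(607.5), np.float32(105.0), np.float32(17.299175)) [ 0.7957 -0.045 ]
(np.float32(442.5), np.float32(423.0), np.float32(17.726254)) [ 0.6731 -0.441 ]
(np.float32(576.0), np.float32(411.0), np.float32(17.774332)) [ 0.8444 -0.4208]
(np.float32(570.0), np.float32(105.0), np.float32(25.253107)) [ 0.7425 -0.0455]
(np.float32(303.0), np.float32(147.0), np.float32(18.835833)) [ 0.4938 -0.0856]
(np.float32(262.5), np.float32(318.0), np.float32(15.562588)) [ 0.4428 -0.2846]
(np.float32(502.5), np.float32(217.5), np.float32(14.640598)) [ 0.7095 -0.1603]
```

Add to h.py:
```python
def crown(c,uv,z=.002,w=30):
    "bright crown disc near pixel uv -> its centre (Otsu in a window), world xy"
    u,v=map(int,uv);g=cv2.cvtColor(c['pixels'],cv2.COLOR_RGB2GRAY)[v-w:v+w,u-w:u+w]
    _,m=cv2.threshold(cv2.GaussianBlur(g,(5,5),0),0,255,cv2.THRESH_OTSU)
    n,l,s,ce=cv2.connectedComponentsWithStats(m);k=l[w,w]
    return onz(c,ce[k]+[u-w,v-w],z)[:2].round(4),s[k].tolist()
```

Run:
```python
from h import *
c=cam('wrist')
print(crown(c,(248,277)),crown(c,(248,277),w=22))
c=cam('side','s11.png');p=proj(c,[.43,-.23,.002]);print(p,crown(c,p,w=18),crown(c,proj(c,[.42,-.355,.002]),w=18))
```

```text
(array([ 0.4277, -0.2345]), [12, 16, 36, 33, 900]) (array([ 0.4277, -0.2344]), [5, 9, 35, 32, 876])
[358.06459777 368.09316874] (array([ 0.4292, -0.2302]), [9, 10, 19, 18, 272]) (array([ 0.4207, -0.3516]), [9, 7, 19, 20, 314])
```

{"fn": "drive_effector", "kwargs": {"offsets": "-0.05,-0.02,0.02,0,0,0,0.35;-0.1,-0.0443,0.06,0,0,0,0.35;-0.101,-0.0443,0.12,0,0,0,0.35;-0.101,-0.0443,0.18,0,0,0,0.35;-0.101,-0.0443,0.22,0,0,0,0.35;-0.101,-0.0443,0.23,0,0,0,0.35;-0.101,-0.0443,0.23,0,0,0,0;-0.101,-0.0443,0.23,0,0,0,0;-0.101,-0.0443,0.23,0,0,0,0;-0.101,-0.0443,0.23,0,0,0,0", "force": 90}}

```text
time: 24.48
eef_pos: [0.468, -0.2341, 0.0278]
tcp_rot: [0.708, 0.706, 0.0, 0.002]
contact_force: [-0.0, -1.3, 0.3]
opening: 0.036
finger_force: 87.0
```

{"fn": "drive_effector", "kwargs": {"offsets": "0,0,-0.02,0,0,0,0;0,0,-0.06,0,0,0,0;0,0,-0.12,0,0,0,0;0,0,-0.17,0,0,0,0;0,0,-0.17,0,0,0,0;0,0,-0.17,0,0,0,0"}}

```text
time: 25.22
eef_pos: [0.4664, -0.2328, 0.1956]
tcp_rot: [0.708, 0.706, -0.0, -0.001]
contact_force: [-0.2, -0.4, -2.1]
opening: 0.037
finger_force: 87.8
```

Run:
```python
from h import *
a=cam('wrist','w12.png')['pixels'];g=cv2.cvtColor(a,cv2.COLOR_RGB2GRAY)
q=cv2.HoughCircles(cv2.medianBlur(g[180:400,80:350],5),cv2.HOUGH_GRADIENT_ALT,1.5,10,param1=150,param2=.5,minRadius=25,maxRadius=130)
print(None if q is None else q[0])
```

```text
[[144.      117.       88.65826]
 [144.      117.       62.22181]]
```

{"fn": "drive_effector", "kwargs": {"offsets": "0.06,0.02,0,0,0,0,0;0.12,0.035,0,0,0,0,0;0.18,0.05,0,0,0,0,0;0.24,0.065,0,0,0,0,0;0.3,0.08,0,0,0,0,0;0.36,0.095,0,0,0,0,0;0.394,0.105,0,0,0,0,0;0.394,0.105,0.04,0,0,0,0;0.394,0.105,0.076,0,0,0,0;0.394,0.105,0.082,0,0,0,0"}}

```text
time: 26.52
eef_pos: [0.569, 0.1602, 0.1087]
tcp_rot: [0.708, 0.706, -0.004, -0.003]
contact_force: [-0.1, -0.7, -1.2]
opening: 0.037
finger_force: 87.9
```

{"fn": "drive_effector", "kwargs": {"offsets": "0,0,0.003,0,0,0,0;0,0,0.005,0,0,0,0;0,0,0.007,0,0,0,0;0,0,0.009,0,0,0,0;0,0,0.009,0,0,0,0"}}

```text
time: 27.15
eef_pos: [0.573, 0.1604, 0.1058]
tcp_rot: [0.708, 0.706, 0.0, 0.0]
contact_force: [0.6, 0.2, -1.1]
opening: 0.033
finger_force: 88.1
```

{"fn": "drive_effector", "kwargs": {"offsets": "0,0,0.0015,0,0,0,0;0,0,0.0015,0,0,0,0"}}

```text
time: 27.4
eef_pos: [0.5738, 0.1605, 0.105]
tcp_rot: [0.708, 0.706, 0.001, 0.001]
contact_force: [1.1, -0.3, 2.4]
opening: 0.035
finger_force: 88.9
```

{"fn": "drive_effector", "kwargs": {"offsets": "0,0,0,0,0,0,0.2;0,0,0,0,0,0,0.2;0,0,-0.04,0,0,0,0.2;-0.03,0,-0.1,0,0,0,0.3;-0.06,0,-0.14,0,0,0,0.3;-0.08,-0.03,-0.175,0,0,0,0.3;-0.08,-0.03,-0.175,0,0,0,0.3;-0.08,-0.03,-0.175,0,0,0,0.3;-0.08,-0.03,-0.175,0,0,0,0.3"}}

```text
time: 28.52
eef_pos: [0.5419, 0.081, 0.2764]
tcp_rot: [0.708, 0.707, -0.001, -0.002]
contact_force: [0.1, -0.3, 0.6]
opening: 0.297
finger_force: 0.0
```

Run:
```python
from h import *
c=cam('wrist','w13.png')
p=proj(c,[.532,.160,.0795]);print(p,crown(c,p,z=.0795,w=24))
g=cv2.cvtColor(c['pixels'],cv2.COLOR_RGB2GRAY)[:220,200:420]
q=cv2.HoughCircles(cv2.medianBlur(g,3),cv2.HOUGH_GRADIENT_ALT,1.5,3,param1=100,param2=.5,minRadius=12,maxRadius=60)
for u,v,r in q[0]: print(u+200,v,r)
t=cam('top');p=proj(t,[.42,-.3545,.002]);print(crown(t,p,w=13));s=cam('side');print(crown(s,proj(s,[.42,-.353,.002]),w=18))
```

```text
[307.63803179 114.15695106] (array([0.535, 0.161]), [7, 0, 41, 48, 1665])
312.5 112.5 43.19792
341.0 121.5 53.91685
333.5 132.0 55.03835
311.0 82.5 53.84577
312.5 112.5 28.120987
315.5 136.5 53.852135
333.5 96.0 54.10695
327.5 81.0 53.456093
312.5 112.5 53.8776
293.0 99.0 50.262978
293.0 99.0 37.00748
303.5 150.0 54.424896
254.0 121.5 51.796696
299.0 138.0 53.80314
383.0 28.5 28.23686
309.5 136.5 45.621002
252.5 139.5 43.526566
299.0 90.0 33.494724
236.0 102.0 36.401363
381.5 159.0 31.19344
263.0 33.0 36.97316
254.0 102.0 37.93823
246.5 109.5 44.132908
389.0 165.0 24.193863
282.5 40.5 38.444168
383.0 22.5 22.64831
329.0 178.5 25.607586
315.5 136.5 38.0212
273.5 49.5 39.310093
392.0 24.0 22.448383
395.0 165.0 21.68092
249.5 96.0 33.637283
386.0 190.5 26.50467
395.0 181.5 23.524513
216.5 192.0 20.810253
404.0 78.0 20.29115
290.0 187.5 22.034597
257.0 45.0 28.422974
240.5 24.0 21.753056
399.5 75.0 19.622622
242.0 90.0 24.244831
381.5 196.5 24.346146
269.0 43.5 28.893505
258.5 154.5 35.517105
398.0 93.0 20.470312
218.0 202.5 18.776352
372.5 201.0 17.31783
401.0 25.5 26.729372
399.5 102.0 19.223263
294.5 195.0 18.65235
261.5 49.5 20.220533
284.0 81.0 17.525444
215.0 30.0 16.216066
303.5 150.0 16.825476
(array([ 0.4205, -0.3543]), [5, 5, 17, 17, 217])
(array([ 0.4207, -0.3516]), [9, 8, 19, 20, 314])
```

Cover 3 is nested too, with concentric rings at (312,112). Now the last one, D.

{"fn": "drive_effector", "kwargs": {"offsets": "-0.06,-0.01,0,0,0,0,0.35;-0.12,-0.02,0,0,0,0,0.35;-0.18,-0.03,0,0,0,0,0.35;-0.24,-0.045,0,0,0,0,0.35;-0.3,-0.06,0,0,0,0,0.35;-0.36,-0.07,0,0,0,0,0.35;-0.41,-0.083,0,0,0,0,0.35;-0.435,-0.083,0.05,0,0,0,0.35;-0.435,-0.083,0.1,0,0,0,0.35;-0.435,-0.083,0.1,0,0,0,0.35", "force": 90}}

```text
time: 29.92
eef_pos: [0.4563, -0.3519, 0.173]
tcp_rot: [0.708, 0.706, 0.0, -0.006]
contact_force: [-0.4, -0.2, -0.3]
opening: 0.356
finger_force: 0.0
```

Run:
```python
from h import *
s=ctrl.get_state();print(s['eef_pos'])
t=cam('side');print(crown(t,proj(t,[.42,-.353,.002]),w=18))
```

```text
[ 0.45628563 -0.35191178  0.17298451]
(array([ 0.4225, -0.3564]), [11, 8, 18, 21, 257])
```

{"fn": "drive_effector", "kwargs": {"offsets": "0,0,0.06,0,0,0,0.35;0,0,0.11,0,0,0,0.35;0,0,0.14,0,0,0,0.35;0,0,0.152,0,0,0,0.35;0,0,0.152,0,0,0,0.35;0,0,0.152,0,0,0,0;0,0,0.152,0,0,0,0;0,0,0.152,0,0,0,0;0,0,0.152,0,0,0,0"}}

```text
time: 31.1
eef_pos: [0.4599, -0.3553, 0.0282]
tcp_rot: [0.708, 0.706, 0.0, 0.002]
contact_force: [1.9, 0.1, 2.9]
opening: -0.0
finger_force: 1.8
```

{"fn": "drive_effector", "kwargs": {"offsets": "0,0,-0.02,0,0,0,0;0,0,-0.06,0,0,0,0;0,0,-0.12,0,0,0,0;0,0,-0.18,0,0,0,0;0,0,-0.18,0,0,0,0;0,0,-0.18,0,0,0,0"}}

```text
time: 31.85
eef_pos: [0.4582, -0.3539, 0.2071]
tcp_rot: [0.708, 0.706, -0.0, -0.0]
contact_force: [-0.2, 1.0, 0.5]
opening: 0.001
finger_force: 0.0
```

Run:
```python
from h import *
a=cam('wrist','w14.png')['pixels'];g=cv2.cvtColor(a,cv2.COLOR_RGB2GRAY)
q=cv2.HoughCircles(cv2.medianBlur(g[180:400,80:350],5),cv2.HOUGH_GRADIENT_ALT,1.5,10,param1=150,param2=.5,minRadius=25,maxRadius=130)
print(None if q is None else q[0])
```

```text
[[193.5       27.        44.625572]
 [193.5       27.        34.77    ]
 [172.5      141.        31.20929 ]]
```

{"fn": "drive_effector", "kwargs": {"offsets": "0.04,0.03,-0.03,0,0,0,0.3;0.08,0.05,-0.05,0,0,0,0.3;0.08,0.05,-0.05,0,0,0,0.3;0.08,0.05,-0.05,0,0,0,0.3;0.08,0.05,-0.05,0,0,0,0.3"}}

```text
time: 32.52
eef_pos: [0.5077, -0.2748, 0.2548]
tcp_rot: [0.708, 0.706, -0.0, -0.002]
contact_force: [0.2, -0.1, 0.7]
opening: 0.299
finger_force: 0.0
```

Run:
```python
from h import *
c=cam('wrist','w15.png');g=cv2.cvtColor(c['pixels'],cv2.COLOR_RGB2GRAY)
for u,v,r in cv2.HoughCircles(cv2.medianBlur(g,5),cv2.HOUGH_GRADIENT_ALT,1.5,10,param1=150,param2=.6,minRadius=15,maxRadius=70)[0][:6]:
    print((u,v,r),onz(c,(u,v),.002 if r<25 else .028)[:2].round(4))
u=proj(c,[.42,-.354,.002]);print(u)
cv2.imwrite('pics/w15c.png',c['pixels'][120:440,100:480,::-1])
```

```text
(np.float32(238.5), np.float32(267.0), np.float32(31.663126)) [ 0.4218 -0.3501]
(np.float32(238.5), np.float32(267.0), np.float32(42.703667)) [ 0.4218 -0.3501]
(np.float32(327.0), np.float32(201.0), np.float32(25.415829)) [ 0.5157 -0.2785]
(np.float32(541.5), np.float32(304.5), np.float32(32.980274)) [ 0.7517 -0.3946]
(np.float32(519.0), np.float32(289.5), np.float32(25.011593)) [ 0.7241 -0.3765]
(np.float32(342.0), np.float32(403.5), np.float32(26.579853)) [ 0.5351 -0.5287]
[241.8614118  261.28211401]
```

View pics/w15c.png

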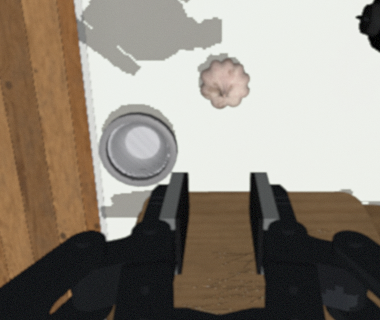

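The cover is still upright, ring centre at (139,145) and crown at (144,143) in the crop, so about (0.421, -0.354). The bite was too shallow, so I'll go deeper with a smaller opening.

{"fn": "drive_effector", "kwargs": {"offsets": "-0.04,-0.02,0.03,0,0,0,0.25;-0.08,-0.0487,0.07,0,0,0,0.25;-0.08,-0.0487,0.13,0,0,0,0.25;-0.08,-0.0487,0.19,0,0,0,0.25;-0.08,-0.0487,0.225,0,0,0,0.25;-0.08,-0.0487,0.231,0,0,0,0.25;-0.08,-0.0487,0.231,0,0,0,0.25;-0.08,-0.0487,0.231,0,0,0,0.25;-0.08,-0.0487,0.231,0,0,0,0.25", "force": 90}}

```text
time: 33.7
eef_pos: [0.461, -0.3553, 0.0278]
tcp_rot: [0.708, 0.706, -0.0, 0.002]
contact_force: [1.1, 1.0, 0.1]
opening: 0.251
finger_force: 0.0
```

{"fn": "drive_effector", "kwargs": {"offsets": "0,0,0.002,0,0,0,0.25;0,0,0.003,0,0,0,0.25;0,0,0.003,0,0,0,0.25"}}

```text
time: 34.08
eef_pos: [0.4599, -0.3542, 0.0227]
tcp_rot: [0.708, 0.706, 0.0, -0.0]
contact_force: [0.1, 0.3, 1.1]
opening: 0.246
finger_force: 0.0
```

{"fn": "drive_effector", "kwargs": {"offsets": "0,0,0,0,0,0,0.1;0,0,0,0,0,0,0;0,0,0,0,0,0,0;0,0,0,0,0,0,0;0,0,0,0,0,0,0"}}

```text
time: 34.7
eef_pos: [0.46, -0.3543, 0.0228]
tcp_rot: [0.708, 0.706, -0.0, 0.0]
contact_force: [0.6, 0.4, -1.3]
opening: 0.06
finger_force: 85.4
```

{"fn": "drive_effector", "kwargs": {"offsets": "0,0,-0.02,0,0,0,0;0,0,-0.06,0,0,0,0;0,0,-0.12,0,0,0,0;0,0,-0.18,0,0,0,0;0,0,-0.18,0,0,0,0;0,0,-0.18,0,0,0,0"}}

```text
time: 35.45
eef_pos: [0.4597, -0.3539, 0.2033]
tcp_rot: [0.708, 0.706, 0.0, 0.0]
contact_force: [-0.2, 0.5, -1.3]
opening: 0.061
finger_force: 85.5
```

Run:
```python
from h import *
a=cam('wrist','w16.png')['pixels'];g=cv2.cvtColor(a,cv2.COLOR_RGB2GRAY)
q=cv2.HoughCircles(cv2.medianBlur(g[180:400,80:350],5),cv2.HOUGH_GRADIENT_ALT,1.5,10,param1=150,param2=.5,minRadius=25,maxRadius=130)
print(None if q is None else q[0])
```

```text
[[138.       126.        93.659744]
 [159.       114.        88.46153 ]
 [138.       126.        64.484276]
 [159.       114.        42.923016]]
```

{"fn": "drive_effector", "kwargs": {"offsets": "0.06,0.01,0,0,0,0,0;0.12,0.02,0,0,0,0,0;0.18,0.03,0,0,0,0,0;0.24,0.05,0,0,0,0,0;0.3,0.07,0,0,0,0,0;0.36,0.09,0,0,0,0,0;0.42,0.1,0,0,0,0,0;0.48,0.11,0,0,0,0,0;0.514,0.1123,0,0,0,0,0;0.514,0.1123,0.0,0,0,0,0"}}

```text
time: 36.75
eef_pos: [0.5717, 0.1616, 0.2]
tcp_rot: [0.706, 0.708, -0.002, -0.002]
contact_force: [-0.2, -0.2, -1.7]
opening: 0.061
finger_force: 85.5
```

{"fn": "drive_effector", "kwargs": {"offsets": "0,0,0.03,0,0,0,0;0,0,0.06,0,0,0,0;0,0,0.08,0,0,0,0;0,0,0.085,0,0,0,0;0,0,0.088,0,0,0,0;0,0,0.09,0,0,0,0;0,0,0.09,0,0,0,0;0,0,0.09,0,0,0,0"}}

```text
time: 37.75
eef_pos: [0.5737, 0.1595, 0.1135]
tcp_rot: [0.708, 0.706, 0.0, 0.0]
contact_force: [0.3, -0.9, -1.3]
opening: 0.058
finger_force: 85.6
```

Lowering the last 2 mm, releasing, and checking the stack.

{"fn": "drive_effector", "kwargs": {"offsets": "0,0,0.002,0,0,0,0;0,0,0.002,0,0,0,0"}}

```text
time: 38.0
eef_pos: [0.5741, 0.1595, 0.1116]
tcp_rot: [0.708, 0.706, 0.001, 0.001]
contact_force: [0.3, -0.3, 0.8]
opening: 0.058
finger_force: 85.8
```

{"fn": "drive_effector", "kwargs": {"offsets": "0,0,0,0,0,0,0.2;0,0,0,0,0,0,0.2;0,0,-0.04,0,0,0,0.2;-0.03,0,-0.1,0,0,0,0.3;-0.06,0,-0.14,0,0,0,0.3;-0.08,-0.03,-0.165,0,0,0,0.3;-0.08,-0.03,-0.165,0,0,0,0.3;-0.08,-0.03,-0.165,0,0,0,0.3;-0.08,-0.03,-0.165,0,0,0,0.3;-0.08,-0.03,-0.165,0,0,0,0.3"}}

```text
time: 39.25
eef_pos: [0.543, 0.08, 0.2744]
tcp_rot: [0.708, 0.707, -0.001, -0.001]
contact_force: [-0.3, 0.4, -0.3]
opening: 0.295
finger_force: 0.0
```

Run:
```python
from h import *
c=cam('wrist','w17.png')
g=cv2.cvtColor(c['pixels'],cv2.COLOR_RGB2GRAY)[:220,200:420]
q=cv2.HoughCircles(cv2.medianBlur(g,3),cv2.HOUGH_GRADIENT_ALT,1.5,3,param1=100,param2=.7,minRadius=12,maxRadius=64)
for u,v,r in q[0][:8]: print(u+200,v,r, onz(c,(u+200,v),.1185)[:2].round(4))
p=proj(c,[.533,.16,.0905]);print('crown',crown(c,p,z=.0905,w=24))
print(rim(c,[.527,.159]))
gg=cv2.resize(c['pixels'][:280,160:480,::-1],None,fx=2,fy=2);cv2.imwrite('pics/w17c.png',gg)
```

```text
309.5 111.0 44.28036 [0.5361 0.1613]
335.0 123.0 57.938198 [0.5554 0.1526]
309.5 111.0 56.472748 [0.5361 0.1613]
338.0 99.0 57.095013 [0.5574 0.1698]
326.0 87.0 56.25003 [0.5484 0.1781]
314.0 81.0 57.367683 [0.5395 0.1823]
327.5 133.5 58.36202 [0.5498 0.1449]
309.5 130.5 44.12031 [0.536  0.1471]
crown (array([0.5347, 0.1605]), [4, 0, 44, 48, 1782])
(array([0.5254, 0.1592, 0.0817]), 106, 61)
```

View pics/w17c.png

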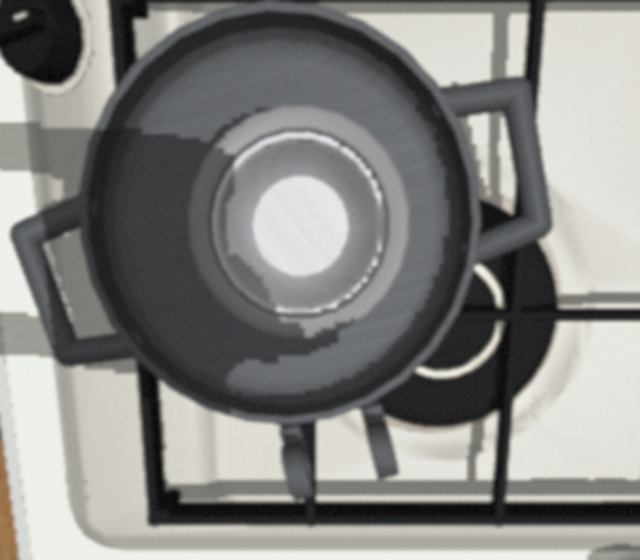

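The four covers are nested concentrically in the pan, ring centre at about (298,220) and crown at (300,225) in the crop, roughly 8 mm off the pan's middle. That was my last picture, so I'll measure numerically from here. Next is the lid.

{"fn": "drive_effector", "kwargs": {"offsets": "0.05,-0.006,-0.01,0,0,-0.15,0.6;0.1,-0.012,-0.02,0,0,-0.3,0.6;0.15,-0.02,-0.03,0,0,-0.45,0.6;0.2,-0.025,-0.03,0,0,-0.6,0.6;0.25,-0.03,-0.03,0,0,-0.75,0.6;0.3,-0.036,-0.03,0,0,-0.9,0.6;0.31,-0.036,-0.03,0,0,-1.02,0.6;0.31,-0.036,-0.03,0,0,-1.02,0.6;0.31,-0.036,-0.03,0,0,-1.02,0.6", "force": 100}}

```text
time: 40.42
eef_pos: [0.5079, 0.3891, 0.3054]
tcp_rot: [0.274, 0.962, -0.0, -0.0]
contact_force: [-0.4, -0.2, -0.5]
opening: 0.603
finger_force: 0.0
```

{"fn": "drive_effector", "kwargs": {"offsets": "0,0,0,0,0,0,0.6;0,0,0,0,0,0,0.6;0,0,0,0,0,0,0.6"}}

```text
time: 40.8
eef_pos: [0.508, 0.3892, 0.306]
tcp_rot: [0.273, 0.962, 0.0, 0.0]
contact_force: [-0.5, -0.1, -0.6]
opening: 0.599
finger_force: 0.0
```

Run:
```python
from h import *
c=cam('wrist','w18.png')
s=ctrl.get_state();print(s['qpos'].round(3))
g=cv2.cvtColor(c['pixels'],cv2.COLOR_RGB2GRAY)
print(proj(c,[.5065,.393,.1335]),proj(c,[.456,.3076,.07]))
p=proj(c,[.5065,.393,.1335]).astype(int)
m=((g<55)*255).astype(np.uint8)
cs,_=cv2.findContours(m,cv2.RETR_EXTERNAL,cv2.CHAIN_APPROX_NONE)
for q in cs:
    if cv2.contourArea(q)>400:
        r=cv2.minAreaRect(q);print([np.round(v,1) for v in r],cv2.contourArea(q), onz(c,r[0],.1335).round(4))
        b=cv2.boxPoints(r); print([onz(c,x,.1335)[:2].round(4).tolist() for x in b])
```

```text
[ 0.496  0.164  1.586  0.     1.392 -0.522]
[321.54619425 206.3981115 ] [224.13678013 193.47342454]
[array([164.5, 186.9]), array([34.4, 35.4]), np.float64(86.2)] 935.0 [0.4223 0.2886 0.1335]
[[0.4035, 0.2838], [0.4175, 0.3101], [0.4417, 0.2936], [0.4274, 0.2665]]
[array([322. , 204.5]), array([113.,  16.]), np.float64(90.0)] 1566.5 [0.5053 0.3942 0.1335]
[[0.4614, 0.4134], [0.4683, 0.4246], [0.5536, 0.3731], [0.546, 0.3608]]
[array([209. , 157.5]), array([35., 36.]), np.float64(90.0)] 976.5 [0.4224 0.3355 0.1335]
[[0.4034, 0.3314], [0.4188, 0.3564], [0.4419, 0.3396], [0.4261, 0.3139]]
[array([249.4, 122.2]), array([31.7, 34.3]), np.float64(42.1)] 776.5 [0.417  0.3799 0.1335]
[[0.4085, 0.3631], [0.4024, 0.3899], [0.4255, 0.3967], [0.4321, 0.3696]]
[array([319.5, 278. ]), array([402., 639.]), np.float64(90.0)] 93598.5 [0.5629 0.3562 0.1335]
[[0.288, 0.2345], [0.5479, 0.6563], [0.9602, 0.5321], [0.5846, -0.0776]]
[array([300.7,  90.1]), array([36.2, 36.7]), np.float64(76.5)] 954.0 [0.4183 0.4279 0.1335]
[[0.4012, 0.4185], [0.4105, 0.4453], [0.4357, 0.4375], [0.4263, 0.4099]]
[array([31., 51.]), array([62., 62.]), np.float64(90.0)] 1697.5 [0.2873 0.2683 0.1335]
[[0.2601, 0.2639], [0.2843, 0.3031], [0.3159, 0.2729], [0.2906, 0.2318]]
```

The bar measures 100 × 14 mm as expected, centred at (0.505, 0.394) and aligned with the tool. Grasping it.

{"fn": "drive_effector", "kwargs": {"offsets": "0.005,0.003,0.06,0,0,0,0.5;0.005,0.003,0.12,0,0,0,0.5;0.005,0.003,0.165,0,0,0,0.5;0.005,0.003,0.18,0,0,0,0.5;0.005,0.003,0.19,0,0,0,0.5;0.005,0.003,0.19,0,0,0,0.5;0.005,0.003,0.19,0,0,0,0.5;0.005,0.003,0.19,0,0,0,0;0.005,0.003,0.19,0,0,0,0;0.005,0.003,0.19,0,0,0,0", "force": 110}}

```text
time: 42.1
eef_pos: [0.5056, 0.3951, 0.1174]
tcp_rot: [0.273, 0.962, 0.001, 0.001]
contact_force: [-2.2, -0.6, 6.3]
opening: 0.135
finger_force: 107.5
```

{"fn": "drive_effector", "kwargs": {"offsets": "0,0,0,0,0,0,0;0,0,0,0,0,0,0;0,0,-0.01,0,0,0,0;0,0,-0.05,0,0,0,0;0,0,-0.09,0,0,0,0;0,0,-0.12,0,0,0,0;0,0,-0.12,0,0,0,0;0,0,-0.12,0,0,0,0"}}

```text
time: 43.1
eef_pos: [0.5039, 0.3941, 0.2329]
tcp_rot: [0.273, 0.962, -0.002, -0.002]
contact_force: [0.7, 0.4, -5.9]
opening: 0.134
finger_force: 108.3
```

Run:
```python
from h import *
t=cam('top');s=cam('side')
for nm,cc,f in (('top',t,'top0'),('side',s,'side0')):
    d=dict(cc);d['pixels']=cv2.imread(f'pics/{f}.png')[:,:,::-1].copy()
    print(nm,rim(d,[.527,.159]),rim(d,[.530,.162]))
o=np.load('camtool.npy')
def wcam(f,pos,M):
    d=dict(camera_matrix=cam('wrist')['camera_matrix'],pixels=cv2.imread(f'pics/{f}.png')[:,:,::-1].copy())
    d['xyz']=np.array(pos)+M.apply(o[:3]);d['orientation']=(M*R.from_quat(o[3:])).as_quat();return d
d=wcam('w2',[.497,.1417,.2813],R.from_matrix([[.681,.733,0],[.733,-.681,0],[0,0,-1]]))
print('w2',rim(d,[.527,.159]),rim(d,[.531,.163]))
d=wcam('w17',[.543,.08,.2744],R.from_quat([.708,.707,-.001,-.001]))
print('w17',rim(d,[.527,.159]),rim(d,[.531,.163]))
```

```text
top (array([0.5234, 0.1606, 0.0825]), 106, 52) (array([0.5242, 0.1608, 0.0824]), 104, 46)
side (array([0.5219, 0.162 , 0.0843]), 59, 28) (array([0.5276, 0.169 , 0.0788]), 61, 20)
w2 (array([0.5252, 0.1596, 0.0814]), 126, 80) (array([0.5262, 0.1605, 0.0819]), 126, 54)
w17 (array([0.5254, 0.1593, 0.0817]), 106, 61) (array([0.5263, 0.1597, 0.0821]), 103, 42)
```

{"fn": "drive_effector", "kwargs": {"offsets": "-0.02,-0.027,0,0,0,-0.12,0;-0.04,-0.054,0,0,0,-0.24,0;-0.06,-0.081,0,0,0,-0.36,0;-0.08,-0.108,0,0,0,-0.48,0;-0.1,-0.135,0,0,0,-0.6,0;-0.12,-0.16,0,0,0,-0.72,0;-0.1415,-0.1882,0,0,0,-0.824,0;-0.1415,-0.1882,0,0,0,-0.824,0;-0.1415,-0.1882,0,0,0,-0.824,0;-0.1415,-0.1882,0,0,0,-0.824,0"}}

```text
time: 44.55
eef_pos: [0.5264, 0.1611, 0.2355]
tcp_rot: [-0.136, 0.991, 0.0, -0.0]
contact_force: [0.4, -0.2, -4.2]
opening: 0.137
finger_force: 108.3
```

Run:
```python
from h import *
s=ctrl.get_state();print(s['eef_pos'].round(4),s['contact_force'],s['wrist_torque'],R.from_quat(s['tcp_rot']).as_matrix().round(4).tolist())
c=cam('wrist','w19.png')
M=R.from_quat(s['tcp_rot'])
h=cv2.cvtColor(c['pixels'],cv2.COLOR_RGB2HSV)
# predicted knuckle / lid centre pixels
f=lambda t:proj(c,s['eef_pos']+M.apply(t))
print('knuckle pred',f([0,-.1,.048]),'lid rim left',f([0,-.084,.061]),'rim +x',f([.084,0,.061]),'far top',f([.06,-.06,.061]))
print('eyes pred',[proj(c,[.5522+sg*.019*.9636,.0632+sg*.019*.2675,.1005]).round(1) for sg in(1,-1)])
t=cam('top','t19.png');sd=cam('side','s19.png')
k=s['eef_pos']+M.apply([0,-.1,.048]);print('side pred',proj(sd,k),proj(sd,[.5522,.0632,.1005]))
```

```text
[0.5264 0.1611 0.2355] [ 0.38131043 -0.18618167 -4.22168602] [ 0.08663151  0.00247307 -0.0304901 ] [[-0.9633, -0.2685, -0.0006], [-0.2685, 0.9633, 0.0002], [0.0005, 0.0004, -1.0]]
knuckle pred [136.93067747 265.74539321] lid rim left [174.74589114 257.14644259] rim +x [319.55437868 104.23558606] far top [206.58765374 151.90104868]
eyes pred [array([189.7, 243.7]), array([184.4, 195.9])]
side pred [324.91462816 198.5835647 ] [325.01912819 222.22187957]
```

Run:
```python
import cv2,numpy as np
a=cv2.imread('pics/w19.png')
g=cv2.cvtColor(a,cv2.COLOR_BGR2GRAY)
b=cv2.resize(g[176:304,100:208],(27,32),interpolation=cv2.INTER_AREA)
print('cols',list(range(102,208,4)))
for i,r in enumerate(b): print(178+4*i,*['%3d'%x for x in r])
```

```text
cols [102, 106, 110, 114, 118, 122, 126, 130, 134, 138, 142, 146, 150, 154, 158, 162, 166, 170, 174, 178, 182, 186, 190, 194, 198, 202, 206]
178 170 239 238 238 238 239 239 232 181 175 187 195  85  36  36  34  28  26  34  73 157 194 133 134 145 157 164
182 217 239 239 238 239 239 238 227 179 176 191 189  72  31  16  34 112  56  41  34  29  98 133 145 155 164 168
186 238 238 239 238 238 238 239 221 177 176 192 183  60  27  13  49 205 123  98  47  61 129 144 154 164 167 170
190 238 238 238 239 239 238 239 213 176 177 195 163  46  23  14  79 176  68  47  49 107 139 154 163 168 169 171
194 239 238 238 238 239 238 239 206 176 179 196 158  41  18  13 110 137  75  76  86 131 148 162 168 169 172 173
198 239 238 238 238 238 239 238 199 175 181 198 125  37  18  12 141 143  86  95 120 140 156 167 170 171 174 176
202 238 239 238 239 238 239 238 192 175 184 198 120  34  16  16 169 134  87 102 130 147 163 170 172 173 176 178
206 239 238 239 238 239 238 236 187 175 186 195  91  32  14  26 191 138 112 120 138 153 166 171 174 175 177 180
210 238 239 239 239 238 238 233 181 175 189 190  76  28  13  39
[... 1924 characters left out ...]
 175 183 184 184 186 191 193
282 238 239 238 184 184 193 203 204 194 180 172 157 138 141 204 185 148 163 167 171 174 182 184 183 186 190 192
286 239 238 239 200 181 193 199 201 196 182 170 159 141 131 198 196 148 163 167 172 174 182 185 183 185 189 192
290 238 238 239 228 191 190 199 194 193 187 168 153 147 122 139 190 158 160 166 171 174 180 185 183 185 188 192
294 239 238 238 238 202 183 192 193 165 142 102  92 180 124 127 204 176 154 165 171 174 179 185 183 184 188 192
298 225 235 238 238 195 175 186 189  70  26  13  86 178 122 138 209 195 149 164 169 173 178 184 183 184 188 193
302 156 162 175 200 187 175 189 183  57  22  12 119 161 121 148 209 206 150 162 168 172 176 184 183 184 187 192
```

Run:
```python
from h import *
s=ctrl.get_state();M=R.from_quat(s['tcp_rot']);c=cam('wrist')
f=lambda t:proj(c,s['eef_pos']+M.apply(t)).round(1)
for x in (.01,-.01): print(x,[ (y,f([x,y,.0355])) for y in (-.1,)],'outer side',f([x,-.1125,.048]),'low',f([x,-.1,.0605]))
print('rim left',[f([0,-.084,z]) for z in (.057,.061,.066)])
# sensitivity: +3mm down
print(f([.01,-.1,.0385]))
```

```text
0.01 [(-0.1, array([122.7, 257.1]))] outer side [111.  248.6] low [144.4 241.1]
-0.01 [(-0.1, array([128.9, 292.6]))] outer side [117.2 282.4] low [149.3 273.3]
rim left [array([172.2, 259.7]), array([174.8, 257.2]), array([177.8, 254.1])]
[125.6 254.9]
```

{"fn": "drive_effector", "kwargs": {"offsets": "0.001,-0.001,0.02,0,0,0,0;0.001,-0.001,0.045,0,0,0,0;0.001,-0.001,0.06,0,0,0,0;0.001,-0.001,0.065,0,0,0,0;0.001,-0.001,0.065,0,0,0,0;0.001,-0.001,0.065,0,0,0,0"}}

```text
time: 45.5
eef_pos: [0.5268, 0.1591, 0.1719]
tcp_rot: [-0.135, 0.991, -0.0, 0.001]
contact_force: [-0.2, -0.4, -4.5]
opening: 0.135
finger_force: 108.2
```

{"fn": "drive_effector", "kwargs": {"offsets": "0,0,0.004,0,0,0,0;0,0,0.008,0,0,0,0;0,0,0.01,0,0,0,0;0,0,0.01,0,0,0,0"}}

```text
time: 46.0
eef_pos: [0.5258, 0.159, 0.1605]
tcp_rot: [-0.135, 0.991, 0.0, -0.0]
contact_force: [0.1, -0.2, -4.4]
opening: 0.134
finger_force: 108.3
```

{"fn": "drive_effector", "kwargs": {"offsets": "0,0,0.002,0,0,0,0;0,0,0.004,0,0,0,0;0,0,0.006,0,0,0,0;0,0,0.006,0,0,0,0"}}

```text
time: 46.5
eef_pos: [0.5258, 0.159, 0.1545]
tcp_rot: [-0.135, 0.991, 0.0, -0.0]
contact_force: [-0.2, 0.4, -4.9]
opening: 0.133
finger_force: 108.3
```

{"fn": "drive_effector", "kwargs": {"offsets": "0,0,0.001,0,0,0,0;0,0,0.002,0,0,0,0;0,0,0.003,0,0,0,0;0,0,0.003,0,0,0,0"}}

```text
time: 47.0
eef_pos: [0.5259, 0.1591, 0.1517]
tcp_rot: [-0.135, 0.991, -0.0, -0.0]
contact_force: [-0.7, 0.6, -4.8]
opening: 0.137
finger_force: 108.3
```

{"fn": "drive_effector", "kwargs": {"offsets": "0,0,0.001,0,0,0,0;0,0,0.002,0,0,0,0;0,0,0.003,0,0,0,0;0,0,0.003,0,0,0,0"}}

```text
time: 47.5
eef_pos: [0.5264, 0.1595, 0.1497]
tcp_rot: [-0.135, 0.991, 0.0, 0.001]
contact_force: [-2.0, 2.8, 0.3]
opening: 0.136
finger_force: 108.7
```

{"fn": "drive_effector", "kwargs": {"offsets": "0,0,0.001,0,0,0,0;0,0,0.002,0,0,0,0;0,0,0.002,0,0,0,0"}}

```text
time: 47.88
eef_pos: [0.527, 0.1596, 0.1495]
tcp_rot: [-0.135, 0.991, 0.0, 0.001]
contact_force: [-3.5, 3.1, 8.7]
opening: 0.135
finger_force: 109.9
```

Contact is at the expected seated height (0.1495 against 0.148). I'll release, back off upward, and measure the bar and hinge.

{"fn": "drive_effector", "kwargs": {"offsets": "0,0,0,0,0,0,0.3;0,0,0,0,0,0,0.4;0,0,0,0,0,0,0.5;0,0,-0.03,0,0,0,0.5;0,0,-0.08,0,0,0,0.5;0,0,-0.13,0,0,0,0.5;0,0,-0.16,0,0,0,0.5;0,0,-0.16,0,0,0,0.5;0,0,-0.16,0,0,0,0.5;0,0,-0.16,0,0,0,0.5"}}

```text
time: 49.12
eef_pos: [0.5252, 0.1589, 0.3043]
tcp_rot: [-0.135, 0.991, -0.0, -0.002]
contact_force: [0.2, 1.0, 0.5]
opening: 0.503
finger_force: 0.0
```

Run:
```python
from h import *
c=cam('wrist','w20.png');s=ctrl.get_state();print(s['eef_pos'].round(4))
g=cv2.cvtColor(c['pixels'],cv2.COLOR_RGB2GRAY);m=((g<55)*255).astype(np.uint8)
for q in cv2.findContours(m,cv2.RETR_EXTERNAL,cv2.CHAIN_APPROX_NONE)[0]:
    r=cv2.minAreaRect(q)
    if cv2.contourArea(q)>600 and max(r[1])>3*min(r[1]): print(r,onz(c,r[0],.1645).round(4),np.sort([np.linalg.norm(onz(c,cv2.boxPoints(r)[i],.1645)-onz(c,cv2.boxPoints(r)[i-1],.1645)) for i in (1,2)]))
k=proj(c,[.5522,.0632,.1005]).round().astype(int);print('hinge px',k)
print([ (n,proj(c,[.5255+a*.2675+b*.9636,.1596-a*.9636+b*.2675,z]).round(1).tolist()) for n,a,b,z in [('knTop+',.1,.01,.113),('knTop-',.1,-.01,.113),('eye+in',.1,.014,.113),('eye+out',.1,.024,.113),('eye-in',.1,-.014,.113),('eye-out',.1,-.024,.113)]])
x0,y0=k-[40,60];b=cv2.resize(g[y0:y0+120,x0:x0+84],(28,40),interpolation=cv2.INTER_AREA)
print('x',x0+1,'step3');
for i,r in enumerate(b): print(y0+1+3*i,*['%3d'%x for x in r])
```

```text
[0.5253 0.1589 0.3046]
((319.0, 223.5), (123.0, 18.0), 90.0) [0.5269 0.1594 0.1645] [0.01338985 0.10037469]
hinge px [213 203]
[('knTop+', [210.8, 217.0]), ('knTop-', [208.9, 195.6]), ('eye+in', [211.2, 221.2]), ('eye+out', [212.1, 231.6]), ('eye-in', [208.5, 191.2]), ('eye-out', [207.5, 180.2])]
x 174 step3
144 185 199 180 124  39  21  13 136 146 123 133 223 232 232 233 233 234 234 234 234 233 233 232 232 232 210 133 128
147 189 197 175 107  36  18  22 163 141 123 144 228 233 233 233 233 233 233 234 234 234 234 233 233 218 138 126 141
150 191 196 171  84  34  16  34 171 128 122 161 232 232 233 233 233 233 234 234 234 234 234 234 229 148 125 141 154
153 194 191 167  71  30  15  53 181 125 122 176 232 232 232 232 232 233 234 234 234 231 200 175 149 126 140 153 163
156 196 188 157  55  28  12  77 168 123 123 176 224 231 233 233 233 233 233 233 228 169 129 120 118 138 153 164 169
159 197 182 145  46  23  12 110 165 122 123 123 133 154 179 2
[... 3298 characters left out ...]
 187
246  13 103 160 122 131 215 223 223 223 211 185 148 127 122 105  37  34  36  34  36  35  42 120 155 166 172 178 187
249  15 113 138 122 148 222 223 222 222 220 215 206 198 189 133  40  32  34  34  36  35  39 150 155 160 170 175 184
252  19  34  51  69 122 202 218 223 222 222 211 202 207 218 203  74  33  36  35  35  35  33 132 187 149 166 173 181
255  36  37  27  22  24  49  84 130 172 201 206 199 200 214 218 119  31  34  35  35  36  34  79 197 147 154 171 176
258  47 125  78  58  55  37  24  22  26  47  81 116 152 191 216 171  35  26  34  35  36  34  37 140 179 134 164 172
261  81 162 122 125 187 168 128  87  58  37  27  20  26  48  89 118  45  20  22  26  29  33  33  55 160 157 142 165
```

The saved patch matches the prediction. The eyes are at rows 180–189 and 220–231 (predicted 180–191 and 221–232), with the knuckle between them at rows 200–219 and the same height. The bar is centred at (0.527, 0.159), so the lid is seated. Next, fetch the pin.

{"fn": "drive_effector", "kwargs": {"offsets": "0.005,-0.01,0,0,0,0.17,0.5;0.01,-0.02,0,0,0,0.34,0.5;0.016,-0.03,0,0,0,0.51,0.5;0.02,-0.04,0,0,0,0.68,0.5;0.026,-0.05,0,0,0,0.85,0.5;0.03,-0.06,0,0,0,1.02,0.5;0.037,-0.07,0,0,0,1.19,0.5;0.042,-0.08,0,0,0,1.36,0.5;0.048,-0.09,0,0,0,1.53,0.5;0.053,-0.098,0,0,0,1.7,0.5", "force": 80}}

```text
time: 50.42
eef_pos: [0.5007, 0.0501, 0.3055]
tcp_rot: [0.657, 0.754, -0.001, -0.001]
contact_force: [0.1, -0.1, -0.9]
opening: 0.503
finger_force: 0.0
```

{"fn": "drive_effector", "kwargs": {"offsets": "0,0,0,0,0,0.171,0.5;0,0,0,0,0,0.342,0.5;0,0,0,0,0,0.513,0.5;0,0,0,0,0,0.684,0.5;0,0,0,0,0,0.855,0.5;0,0,0,0,0,1.026,0.5;0,0,0,0,0,1.197,0.5;0,0,0,0,0,1.368,0.5;0,0,0,0,0,1.539,0.5;0,0,0,0,0,1.712,0.5"}}

```text
time: 51.68
eef_pos: [0.5008, 0.0505, 0.3055]
tcp_rot: [1.0, -0.002, -0.001, -0.0]
contact_force: [0.5, 0.0, -0.5]
opening: 0.505
finger_force: 0.0
```

{"fn": "drive_effector", "kwargs": {"offsets": "0,0,0,0,0,0,0.5;0,0.05,0.02,0,0,0,0.5;0,0.1,0.05,0,0,0,0.5;0,0.1,0.08,0,0,0,0.5;0,0.1,0.08,0,0,0,0.5;0,0.1,0.08,0,0,0,0.5;0,0.1,0.08,0,0,0,0.5"}}

```text
time: 52.55
eef_pos: [0.5022, -0.0493, 0.2287]
tcp_rot: [1.0, 0.001, 0.001, 0.0]
contact_force: [0.1, 0.2, -0.3]
opening: 0.5
finger_force: 0.0
```

Run:
```python
from h import *
s=ctrl.get_state();print(s['qpos'].round(3),R.from_quat(s['tcp_rot']).as_matrix().round(3).tolist())
c=cam('wrist','w21.png');print('pred end,face,tip',[proj(c,p).round(1).tolist() for p in ([.474,-.0604,.011],[.5111,-.0604,.011],[.575,-.0600,.0055])])
# pin on white worktop: print patch
k=proj(c,[.52,-.06,.008]).astype(int);g=cv2.cvtColor(c['pixels'],cv2.COLOR_RGB2GRAY)
e=cv2.Canny(cv2.GaussianBlur(g,(3,3),0),30,80)
for r in range(k[1]-90,k[1]+110,8): print(r,(np.where(e[r,k[0]-45:k[0]+45])[0]+k[0]-45).tolist())
```

```text
[-0.299 -0.095  1.992  0.     1.241  1.269] [[1.0, 0.003, 0.003], [0.003, -1.0, -0.001], [0.003, 0.001, -1.0]]
pred end,face,tip [[329.3, 227.8], [329.8, 191.2], [330.1, 122.4]]
91 [292]
99 [292]
107 [292]
115 [292]
123 [292, 325, 326, 331, 332]
131 [292, 323, 326, 331, 334]
139 [293, 323, 326, 331, 335]
147 [293, 323, 326, 331, 335]
155 [293, 323, 326, 332, 335]
163 [293, 323, 326, 332, 335]
171 [293, 323, 326, 332, 335]
179 [293, 323, 326, 332, 335]
187 [294, 323, 326, 332, 335]
195 [294, 316, 319, 340, 343]
203 [294, 316, 319, 340, 343]
211 [294, 317, 320, 340, 343]
219 [294, 317, 342]
227 [284, 294, 326, 327, 328, 329, 330]
235 [295, 321, 325, 326, 334, 335]
243 [295, 342]
251 [295, 342]
259 [295, 321, 322, 324, 342]
267 [295, 321]
275 [295, 319]
283 [292, 317]
```

{"fn": "drive_effector", "kwargs": {"offsets": "-0.01,0.005,0.05,0,0,0,0.5;-0.019,0.011,0.11,0,0,0,0.5;-0.019,0.011,0.16,0,0,0,0.5;-0.019,0.011,0.2,0,0,0,0.5;-0.019,0.011,0.22,0,0,0,0.5;-0.019,0.011,0.225,0,0,0,0.5;-0.019,0.011,0.225,0,0,0,0.5;-0.019,0.011,0.225,0,0,0,0.5;-0.019,0.011,0.225,0,0,0,0.3", "force": 80}}

```text
time: 53.72
eef_pos: [0.4832, -0.0608, 0.003]
tcp_rot: [1.0, 0.0, 0.001, 0.0]
contact_force: [-1.0, 1.9, 0.2]
opening: 0.306
finger_force: 0.5
```

{"fn": "drive_effector", "kwargs": {"offsets": "0,0,0,0,0,0,0;0,0,0,0,0,0,0;0,0,0,0,0,0,0;0,0,0,0,0,0,0"}}

```text
time: 54.22
eef_pos: [0.4833, -0.0609, 0.0034]
tcp_rot: [1.0, 0.001, 0.001, 0.0]
contact_force: [-0.9, 2.2, 5.8]
opening: 0.271
finger_force: 78.6
```

{"fn": "drive_effector", "kwargs": {"offsets": "0,0,-0.02,0,0,0,0;0,0,-0.06,0,0,0,0;0,0,-0.1,0,0,0,0;0,0,-0.14,0,0,0,0;0,0,-0.14,0,0,0,0;0,0,-0.14,0,0,0,0"}}

```text
time: 54.98
eef_pos: [0.4816, -0.0604, 0.1412]
tcp_rot: [1.0, 0.0, -0.0, -0.0]
contact_force: [-0.4, 0.1, -1.2]
opening: 0.271
finger_force: 78.7
```

{"fn": "drive_effector", "kwargs": {"offsets": "-0.01,-0.02,-0.01,0,0,-0.06,0;-0.02,-0.04,-0.02,0,0,-0.12,0;-0.03,-0.06,-0.02,0,0,-0.18,0;-0.04,-0.08,-0.02,0,0,-0.24,0;-0.045,-0.0915,-0.02,0,0,-0.271,0;-0.045,-0.0915,-0.02,0,0,-0.271,0;-0.045,-0.0915,-0.02,0,0,-0.271,0;-0.045,-0.0915,-0.02,0,0,-0.271,0"}}

```text
time: 55.98
eef_pos: [0.4375, 0.0303, 0.1618]
tcp_rot: [0.991, 0.135, -0.0, 0.0]
contact_force: [0.0, 0.2, 0.1]
opening: 0.27
finger_force: 78.7
```

Run:
```python
from h import *
s=ctrl.get_state();M=R.from_quat(s['tcp_rot']);print(s['eef_pos'].round(4),s['qpos'].round(3),M.as_matrix().round(4).tolist())
c=cam('wrist','w22.png');f=lambda t:proj(c,s['eef_pos']+M.apply(t)).round(1).tolist()
print([(x,f([x,-.0055,-.0021]),f([x,.0055,-.0021])) for x in (.035,.055,.075)],'tip',f([.0918,0,-.0021]))
g=cv2.cvtColor(c['pixels'],cv2.COLOR_RGB2GRAY);e=cv2.Canny(cv2.GaussianBlur(g,(3,3),0),40,100)
for x in (.035,.045,.055,.065,.075):
    r=int(f([x,0,-.0021])[1]);print(x,r,(np.where(e[r,270:380])[0]+270).tolist())
print([int(v) for v in g[40:110:3,319]])
print('hinge eyes',[proj(c,[.5522+b*.9636,.0632+b*.2675,.113]).round(1).tolist() for b in(-.024,-.014,.014,.024)])
```

```text
[0.4375 0.0303 0.1618] [-0.163 -0.184  2.2   -0.     1.126  1.137] [[0.9636, 0.2675, -0.0001], [0.2675, -0.9636, -0.0002], [-0.0001, 0.0001, -1.0]]
[(0.035, [303.7, 234.9], [331.6, 234.9]), (0.055, [303.1, 184.5], [332.3, 184.5]), (0.075, [302.5, 129.4], [333.0, 129.4])] tip [317.8, 79.0]
0.035 234 [305, 324, 331]
0.045 210 [275, 277, 278, 279, 294, 295, 296, 297, 298, 299, 306, 330, 354]
0.055 184 [292, 301, 305, 331, 340, 349, 362]
0.065 157 [276, 290, 291, 300, 304, 324, 330, 347, 358, 371]
0.075 129 [278, 279, 280, 283, 284, 299, 330, 355, 366]
[129, 124, 107, 182, 210, 162, 111, 113, 110, 108, 108, 107, 105, 130, 158, 158, 179, 182, 185, 187, 192, 195, 194, 199]
hinge eyes [[316.0, 80.1], [316.0, 56.9], [315.9, -13.0], [315.9, -39.8]]
```

{"fn": "drive_effector", "kwargs": {"offsets": "-0.002,-0.001,0.03,0,0,0,0;-0.002,-0.001,0.055,0,0,0,0;-0.002,-0.001,0.0634,0,0,0,0;-0.002,-0.001,0.0634,0,0,0,0;-0.002,-0.001,0.0634,0,0,0,0;-0.002,-0.001,0.0634,0,0,0,0"}}

```text
time: 56.78
eef_pos: [0.4359, 0.0312, 0.0995]
tcp_rot: [0.991, 0.135, 0.001, 0.0]
contact_force: [0.6, -0.2, -0.2]
opening: 0.27
finger_force: 78.7
```

Run:
```python
from h import *
s=ctrl.get_state();M=R.from_quat(s['tcp_rot']);p=s['eef_pos'];print(p.round(4),M.as_matrix().round(4)[:,2])
d=np.array([.9636,.2675]);q=p[:2]-[.5522,.0632];print('along',q@d,'lat',q@[.2675,-.9636])
c=cam('wrist','w23.png');f=lambda t:proj(c,p+M.apply(t)).round(1).tolist()
print('tip',f([.0918,0,-.0021]),'eye- top outer edge',[proj(c,[.5522-.024*.9636+a*.2675,.0632-.024*.2675-a*.9636,z]).round(1).tolist() for a,z in((0,.113),(-.0125,.1005),(.0125,.1005))])
g=cv2.cvtColor(c['pixels'],cv2.COLOR_RGB2GRAY)
b=cv2.resize(g[0:120,268:368],(25,30),interpolation=cv2.INTER_AREA);print('x270 step4')
for i,r in enumerate(b): print(2+4*i,*['%3d'%x for x in r])
```

```text
[0.4359 0.0312 0.0995] [ 2.1e-03 -4.0e-04 -1.0e+00]
along -0.12067593969652268 lat -0.000269819105490946
tip [317.7, 79.0] eye- top outer edge [[318.8, 59.2], [282.6, 64.0], [354.9, 64.2]]
x270 step4
2 141 141 142 144 147 111  76  68  67  75  88 102 111 119 123 118 107  97  83  70  68  74  91 135 237
6  77  69  69  68  69  68  67  66  72  90 102 110 119 124 129 127 118 111 103  86  68  66  66 156 236
10  85  66  65  65  66  66  70  68  68  81  95 106 115 121 125 124 115 104  90  76  69  82 156 228 235
14  88  69  51  56  97  98 107 104  93  85  77  74  82  84  96  95 101 103 110 139 178 212 226 230 235
18  88  72  39  56 112 112 112 112 112 113 107 115 128 143 221 223 225 219 210 210 215 222 229 235 237
22  87  76  37  60 112 112 112 112 107 108 124 130 130 170 230 223 215 204 202 212 222 231 235 237 236
26  87  76  37  68 113 112 105  92  97 104 101  98  97 115 134 133 138 147 166 205 231 236 236 236 236
30  86  77  36  72 100  76  71  7
[... 1640 characters left out ...]
0 130 130 121 144 181 195 189 160 190 231 230 221 200 174 143 130 127 127 127
98 121 131 131 131 131 130 131 131 120 150 183 197 193 174 172 230 230 230 231 232 230 218 190 161 138
102 142 131 130 131 131 131 131 130 119 155 184 200 196 179 161 228 229 230 230 231 231 231 232 232 229
106 222 161 129 129 130 130 130 130 120 158 185 202 199 183 154 220 229 229 230 230 230 231 232 231 232
110 224 214 194 169 142 131 159 150 123 161 187 204 203 182 155 203 229 230 229 229 229 230 230 231 232
114 223 223 223 224 216 209 221 212 131 164 188 208 207 191 163 184 229 229 230 230 230 230 230 230 230
118 223 223 223 223 151 144 183 210 131 164 189 208 207 192 165 177 228 229 229 230 230 230 231 231 231
```

The tip, eye edges and shaft all sit within about 1 mm of prediction. I'll shift 1 mm toward the eye's centre, drop 0.5 mm, and insert in stages while watching the force.

{"fn": "drive_effector", "kwargs": {"offsets": "0,0.001,0.0005,0,0,0,0;0.002,0.001,0.0005,0,0,0,0;0.006,0.001,0.0005,0,0,0,0;0.01,0.001,0.0005,0,0,0,0;0.014,0.001,0.0005,0,0,0,0;0.014,0.001,0.0005,0,0,0,0;0.014,0.001,0.0005,0,0,0,0"}}

```text
time: 57.7
eef_pos: [0.4487, 0.0342, 0.0978]
tcp_rot: [0.991, 0.136, -0.0, -0.0]
contact_force: [0.5, 0.6, -1.3]
opening: 0.273
finger_force: 78.7
```

{"fn": "drive_effector", "kwargs": {"offsets": "0.003,0,0,0,0,0,0;0.006,0,0,0,0,0,0;0.009,0,0,0,0,0,0;0.009,0,0,0,0,0,0;0.009,0,0,0,0,0,0"}}

```text
time: 58.32
eef_pos: [0.4574, 0.0365, 0.0979]
tcp_rot: [0.991, 0.136, -0.0, -0.0]
contact_force: [0.9, -0.3, -0.2]
opening: 0.268
finger_force: 78.7
```

{"fn": "drive_effector", "kwargs": {"offsets": "0.003,0,0,0,0,0,0;0.006,0,0,0,0,0,0;0.009,0,0,0,0,0,0;0.009,0,0,0,0,0,0;0.009,0,0,0,0,0,0"}}

```text
time: 58.95
eef_pos: [0.4661, 0.039, 0.0979]
tcp_rot: [0.991, 0.136, -0.0, -0.0]
contact_force: [-0.4, 0.6, -0.9]
opening: 0.271
finger_force: 78.8
```

{"fn": "drive_effector", "kwargs": {"offsets": "0.003,0,0,0,0,0,0;0.006,0,0,0,0,0,0;0.009,0,0,0,0,0,0;0.009,0,0,0,0,0,0"}}

```text
time: 59.45
eef_pos: [0.4756, 0.0412, 0.0982]
tcp_rot: [0.991, 0.135, 0.001, 0.0]
contact_force: [-0.5, -1.5, 0.4]
opening: 0.268
finger_force: 78.9
```

{"fn": "drive_effector", "kwargs": {"offsets": "0.003,0,0,0,0,0,0;0.006,0,0,0,0,0,0;0.009,0,0,0,0,0,0;0.009,0,0,0,0,0,0"}}

```text
time: 59.95
eef_pos: [0.4839, 0.0438, 0.098]
tcp_rot: [0.991, 0.135, 0.0, 0.0]
contact_force: [-0.2, -3.0, 1.8]
opening: 0.272
finger_force: 79.0
```

{"fn": "drive_effector", "kwargs": {"offsets": "0.003,0,0,0,0,0,0;0.006,0,0,0,0,0,0;0.009,0,0,0,0,0,0;0.009,0,0,0,0,0,0"}}

```text
time: 60.45
eef_pos: [0.4927, 0.0463, 0.0981]
tcp_rot: [0.991, 0.136, 0.001, 0.0]
contact_force: [-0.9, -2.4, 1.4]
opening: 0.269
finger_force: 79.0
```

{"fn": "drive_effector", "kwargs": {"offsets": "0.003,0,0,0,0,0,0;0.006,0,0,0,0,0,0;0.008,0,0,0,0,0,0;0.008,0,0,0,0,0,0"}}

```text
time: 60.95
eef_pos: [0.5002, 0.0485, 0.0981]
tcp_rot: [0.991, 0.136, 0.0, -0.0]
contact_force: [-1.9, -3.0, 2.4]
opening: 0.268
finger_force: 79.1
```

{"fn": "drive_effector", "kwargs": {"offsets": "0.001,0,0,0,0,0,0;0.002,0,0,0,0,0,0;0.002,0,0,0,0,0,0"}}

```text
time: 61.32
eef_pos: [0.5018, 0.0489, 0.098]
tcp_rot: [0.991, 0.135, 0.0, -0.0]
contact_force: [-3.3, -3.5, 3.3]
opening: 0.272
finger_force: 79.2
```

{"fn": "drive_effector", "kwargs": {"offsets": "0.001,0,0,0,0,0,0;0.001,0,0,0,0,0,0;0.001,0,0,0,0,0,0"}}

```text
time: 61.7
eef_pos: [0.5019, 0.049, 0.0978]
tcp_rot: [0.991, 0.136, -0.001, 0.0]
contact_force: [-5.1, -5.1, 3.6]
opening: 0.274
finger_force: 79.4
```

{"fn": "drive_effector", "kwargs": {"offsets": "0.001,0,0,0,0,0,0;0.001,0,0,0,0,0,0;0.001,0,0,0,0,0,0"}}

```text
time: 62.08
eef_pos: [0.5023, 0.049, 0.0977]
tcp_rot: [0.991, 0.136, -0.002, 0.0]
contact_force: [-6.2, -5.3, 6.1]
opening: 0.267
finger_force: 79.6
```

{"fn": "drive_effector", "kwargs": {"offsets": "0.001,0,0,0,0,0,0;0.002,0,0,0,0,0,0;0.002,0,0,0,0,0,0"}}

```text
time: 62.45
eef_pos: [0.5036, 0.0493, 0.0975]
tcp_rot: [0.991, 0.136, -0.003, 0.0]
contact_force: [-8.0, -6.3, 6.6]
opening: 0.275
finger_force: 79.6
```

Run:
```python
from h import *
s=ctrl.get_state();M=R.from_quat(s['tcp_rot']);p=s['eef_pos'];q=p[:2]-[.5522,.0632];print(p.round(4),'along',q@[.9636,.2675],'lat',q@[.2675,-.9636],s['contact_force'].round(1))
c=cam('wrist','w24.png');f=lambda t:proj(c,p+M.apply(t)).round(1).tolist()
print('face',[f([x,0,-.0076]) for x in (.026,.0278,.030)],'eye front px (pred)',[proj(c,[.5522-.024*.9636,.0632-.024*.2675,z]).round(1).tolist() for z in (.113,.106)])
g=cv2.cvtColor(c['pixels'],cv2.COLOR_RGB2GRAY)
b=cv2.resize(g[190:290,268:368],(25,33),interpolation=cv2.INTER_AREA);print('x270 step4')
for i,r in enumerate(b): print(191+3*i,*['%3d'%x for x in r])
```

```text
[0.5036 0.0493 0.0975] along -0.05054786467456724 lat 0.0004025280636379685 [-8.  -6.3  6.6]
face [[317.6, 261.4], [317.6, 257.1], [317.6, 251.7]] eye front px (pred) [[316.5, 268.6], [316.7, 261.3]]
x270 step4
191 112 153 203 206 211 199 137 156 170 182 195 202 207 216 220 210 194 187 182 167 147 127 199 216 217
194 111 156 203 205 210 197 138 156 170 181 194 206 208 211 218 210 194 185 180 168 147 125 203 215 217
197 110 161 202 204 208 199 139 157 169 181 192 206 210 208 214 210 196 185 179 168 148 124 205 215 215
200 110 167 201 203 207 199 141 158 168 181 192 205 211 208 208 208 197 186 176 165 147 124 199 215 216
203 109 171 200 203 206 199 143 158 168 179 192 204 209 210 206 202 198 187 176 162 146 118 124 163 193
206 108 175 199 202 206 199 145 160 169 179 192 201 206 210 206 197 195 189 177 161 143 112  39  54  90
209 109 173 194 196 199 194 145 161 169 180 190 199 202 208 208 196 191 189 180 161 141 103  30  21  21
212 107 124
[... 1992 characters left out ...]
 202 201 202 203 203 203 203 203 203 203 203 203 203 198 157 125 126 126 125
272 125 125 126 126 133 187 205 205 204 205 204 204 205 205 205 205 205 205 205 199 157 125 126 127 123
275 125 124 124 125 129 187 207 207 206 207 206 206 207 207 207 207 207 207 207 201 156 124 125 126 112
278 125 125 125 124 118 144 181 199 205 206 207 207 207 207 206 207 206 207 206 200 150 122 125 126  89
281 125 125 125 125 116 120 126 133 149 172 194 201 205 204 204 204 204 204 205 197 154 123 126 126  58
284 124 125 124 125 116 119 125 126 125 125 130 165 203 204 204 204 204 204 204 197 154 123 126 121  34
287 124 124 124 124 117 119 125 125 124 124 124 159 195 201 203 203 203 203 203 196 152 125 126 107  18
```

Tab butts the eye: the eye's dark edge ends at row 258 and the tab starts there, with the shaft visible past the eye. I'll open just enough, retreat straight up, and re-measure.

{"fn": "drive_effector", "kwargs": {"offsets": "0,0,0,0,0,0,0.36;0,0,0,0,0,0,0.36;0,0,0,0,0,0,0.36;0,0,-0.01,0,0,0,0.36;0,0,-0.03,0,0,0,0.36;0,0,-0.08,0,0,0,0.36;0,0,-0.1,0,0,0,0.36;0,0,-0.1,0,0,0,0.36;0,0,-0.1,0,0,0,0.36;0,0,-0.1,0,0,0,0.36"}}

```text
time: 63.75
eef_pos: [0.5048, 0.0502, 0.1963]
tcp_rot: [0.991, 0.135, -0.001, -0.001]
contact_force: [-0.2, 0.4, -0.2]
opening: 0.362
finger_force: 0.0
```

Run:
```python
from h import *
s=ctrl.get_state();p=s['eef_pos'];print(p)
c=cam('wrist','w25.png')
P=lambda a,b,z:proj(c,[.5522+b*.9636+a*.2675,.0632+b*.2675-a*.9636,z]).round(1).tolist()
print('tab face',P(0,-.024,.106),'tab end',P(0,-.061,.106),'eyes top',[P(0,b,.113) for b in (-.024,-.014,.014,.024)],'tip',P(0,.04,.1005),'side',P(-.013,-.03,.106),P(.013,-.03,.106))
k=P(0,0,.106);x0,y0=int(k[0])-48,int(k[1])-90
g=cv2.cvtColor(c['pixels'],cv2.COLOR_RGB2GRAY)
y0=max(y0,0);b=cv2.resize(g[y0:y0+204,x0:x0+96],(24,51),interpolation=cv2.INTER_AREA);print('x',x0+2,'step4')
for i,r in enumerate(b): print(y0+2+4*i,*['%3d'%x for x in r])
```

```text
[0.50483855 0.05019334 0.19634496]
tab face [318.6, 204.4] tab end [318.5, 258.6] eyes top [[318.6, 207.1], [318.6, 191.1], [318.7, 143.9], [318.7, 126.2]] tip [318.8, 97.4] side [298.3, 213.5] [338.9, 213.6]
x 272 step4
78  53  37  35  36  37  36  36  48 207 129  36  37  38  38  37  37  36  33  68 184 186 227 232 221
82  87  40  35  36  36  36  35 114 220  69  36  37  37  37  37  37  35  32  99 186 188 231 230 216
86 109  67  36  36  36  35  52 202 155  37  37  37  37  36  37  36  34  31 133 185 198 232 226 212
90 118  99  48  36  35  45 155 205  58  35  36  37  36  37  37  37  33  43 170 183 209 232 222 210
94 126 111  82  37  65 169 222  93  35  36  35  36  41  38  36  34  31  81 184 179 222 230 218 209
98 133 118 100 123 212 222 120  36  36  36  35  90 166 110  36  33  31 135 181 188 230 226 215 210
102 137 123 106 137 182  85  35  36  36  35  42 140 197 162  52  30  64 178 181 207 231 223 215 214
106 140 128 113  92  45  35  36  
[... 3666 characters left out ...]

254  41  68  94 114 122 124 124 124 124 123 126 121 120 120 122 123 124 123 121  43  22  40 166 205
258  16  15  15  24  44  70  98 115 122 124 154 188 149 126 123 124 124 116  95  20  30  66 196 204
262  18  15  14  14  12  13  15  25  47  75 100 141 163 170 166 148 124  60  16  16  34 114 203 203
266  26  22  20  19  15  16  13  15  14  13  16  28  52  78 109 135 122  43  14  19  38 165 204 202
270 110  90  65  41  27  20  20  17  16  15  14  15  17  16  20  32  54  28  14  24  65 194 202 200
274 124 124 123 121 110  87  60  40  25  20  19  19  21  19  18  17  16  16  24  32 113 201 202 198
278 123 124 123 124 123 124 123 120 109 126  96  58  42  33  31  26  21  23  35  39 164 202 201 195
```

The eye, shaft, knuckle, second eye and protruding tip all line up, with the tip at row 97 as predicted for home and the tab directly against the eye. The robot touches nothing, so I'm handing in.

```bash
python3 -c "
from plant import ctrl
print(ctrl.sign_off())"
```

```text
the job is handed in; nothing more can be done
None
```

I handed the job in at about 64 s: all four covers are nested in the pan (about 9 mm off centre), the lid is seated, the hinge pin is through both eyes and the knuckle with its tab against the eye, and the garlic was left alone; the hand-in returned no verdict.

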